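# Pack the tea caddy

## Task

Pack the divided wooden caddy for tea: stand the honey jar in its large round well, the red-capped spice shaker in its small round well and the little blue cream jug in the oblong compartment with its handle along the length, and lay the lemon in the largest, nearly square compartment. Keep the jars and the jug upright and set them right down on the caddy's floor rather than dropping them. The mustard jar and the lime are not wanted: leave them where they are.

Things in the scene. Friction and masses are not known exactly. Their poses are not given: they have to be found in the camera images.
- caddy: Fixed wooden tea caddy 204x212x38 mm, turned any way; origin: centre of underside, z up. Floors 6 mm up, walls to 38. Round wells in a block: honey 86 wide at x -54 y -56, shaker 59 wide at x -54 y +22.5. Compartments: jug 100 (x) by 78 at x +44 y -59, lemon 100 (x) by 112 at x +44 y +42. Slot at x -53 y +79 full of tea sachets, 63 high. Steel pulls stick out 20 mm at both y sides.
- honey_jar: Squat round honey jar with a green lid, 70 mm diameter, 101 mm high, lid 63 mm diameter from 90 to 101 mm; about 0.3 kg. Origin: centre of the underside, z up.
- spice_jar: Slim round spice shaker with a red cap, 45 mm diameter, 106 mm high, cap from 85 mm up; about 0.1 kg. Origin: centre of the underside, z up.
- jug: Little blue ceramic cream jug, 62 wide (x) x 83 long (y) x 70 mm high, open top, 0.2 kg. Origin: centre of the outline's underside, z up. The round body (62 mm across) is centred at y +10; the flat handle, 8 mm thick in x, runs from the body to y -42, between 19 and 67 mm up. The body can be gripped across x, near the top.
- lemon: Yellow lemon lying on its side, 77 (x, its long axis) x 55 x 54 mm, about 0.1 kg. Origin: on its underside below the middle as it lies at the start (turns with it if it rolls).
- lemon_mid (a point): The middle of the lemon, 27 mm above lemon's origin; same axes, x along its length.
- mustard_jar: Mustard jar, a look-alike that stays where it is: narrower and taller than the honey jar, pale metal lid, 64 mm diameter, 109 mm high. Origin: centre of the underside, z up.
- lime: Green lime, a look-alike that stays where it is, 55 (x) x 44 x 44 mm, smaller than the lemon. Origin: on its underside.
Things that resemble listed ones, but are neither listed nor needed, are in the scene too. Leave any turquoise look-alike of the jug alone.

How it is judged (in metres and radians):
At the end, for the whole second after the job is handed in: In the caddy, on its floor, at rest: honey jar and spice shaker within 10 mm of their wells' centres, jug within 14 mm of its compartment's, these upright within 7 deg; lemon's middle inside the largest compartment (30 x 36 mm of its centre). Mustard jar and lime moved under 30 mm, jar standing (x of honey_jar in the frame of caddy between -0.064 and -0.044 m and y of honey_jar in the frame of caddy between -0.066 and -0.046 m and z of each of honey_jar, spice_jar, jug in the frame of caddy below 0.012 m and angle between each of honey_jar, spice_jar, jug's own z axis and vertical below 0.12 rad and x of spice_jar in the frame of caddy between -0.064 and -0.044 m and y of spice_jar in the frame of caddy between 0.0125 and 0.0325 m and x of jug in the frame of caddy between 0.03 and 0.058 m and y of jug in the frame of caddy between -0.073 and -0.045 m and x of lemon_mid in the frame of caddy between 0.014 and 0.074 m and y of lemon_mid in the frame of caddy between 0.006 and 0.078 m and z of lemon_mid in the frame of caddy below 0.046 m and distance of each of mustard_jar, lime from where it was at the start of the episode below 0.03 m and angle between mustard_jar's own z axis and vertical below 0.15 rad and linear speed of each of honey_jar, spice_jar, jug, lemon below 0.02 m/s); the robot touches nothing.
It fails at once if the honey jar, the shaker or the jug is tipped by more than 35 degrees (angle between any of honey_jar, spice_jar, jug's own z axis and vertical above 0.61 rad).
It fails at once if the honey jar, the shaker or the jug is dropped from more than about 3 cm ((linear speed of honey_jar above 0.8 m/s and contact force between honey_jar and the fingers below 0.2 N) or (linear speed of spice_jar above 0.8 m/s and contact force between spice_jar and the fingers below 0.2 N) or (linear speed of jug above 0.8 m/s and contact force between jug and the fingers below 0.2 N)).
It also fails if it takes over 115 s, if anything falls off the work surface, if the arm or the gripper's body presses on something with over 40 N, if the wrist force passes 120 N, or if a joint passes its speed limit or range.

## Robot

A 6-joint arm with a two-finger parallel gripper is mounted at the origin on a cart in front of the work surface, level with it; the furniture and walls round the work are solid. World frame = base frame: x ahead of the robot, y to its left, z up, the work surface at z = 0. Lengths are in mm, angles in rad, forces in N, time in s.
With the tool pointing down it reaches from about 350 to 875 mm from the base axis. Payload 4.2 kg.
Tool frame: the origin (TCP) lies between the finger pads; the fingertips stand 17 mm ahead of it and the grasp point (between the pads) lies 2 mm behind it (nose_length is the distance from the TCP to the fingertips, in mm); z points along the fingers, y is the direction in which the jaws open and shut (so a half turn about z gives the same grasp; the last joint's range is limited). The gripper opens to 85 mm and grips with 20 to 120 N. Pads are 22 mm wide; open, the fingers measure 114 mm over their backs; the gripper's body (76 mm by 85 mm) begins 54 mm behind the grasp point. The pads swing forward as they close: fully open they stand 13 mm farther back than shut.
Start: joints at [1.578, 0.385, 0.008, 0, -1.194, -0.259], TCP at [155.686, 605.278, 248.312] pointing down, gripper open.
Joint ranges: [-3.14, 3.14], [-1.21, 2.06], [-1.07, 1.41], [-3.16, 2.05], [-2.99, -0.16], [-3.1, 3.1]. Speed limits (rad/s): [2.79, 2.79, 3.14, 3.14, 3.14, 3.14].

## Interface

Orientations are given as a unit quaternion [x, y, z, w].
In Python, from bench import * gives the robot as it stands.
- The arm moves only by the tool jog_arm, never from a script. Its argument "increments" is a list of rows, each a list of 4 numbers: the shift along the tool's x, y, z in m, then the turn about the tool's z in degrees. A call has 1 to 10 rows; each row is the pose to reach, as a shift and turn from the pose measured when the call began, along the tool's axes at that moment; what a row does not reach only later rows make up. A row lasts 1/8 s, in which the tool goes at most 62.5 mm and 10.7 degrees, less where a joint would pass 70% of its speed; a pose out of reach is approached as far as the arm can. A call with a gripper value outside its range is refused whole. "hand" is the gripper's target within -1 to 1 (fully open at 1, half-way at 0, shut at -1), set as the call begins (left out, the last holds). The fingers move at their own pace and stop on an object; the grip force is fixed at half the most. Time passes only in rows, so rows that repeat a pose let the fingers close. It gives the time, the measured TCP pose, the force and the opening at its end, in the units of the state.
- read_state(): the state, without advancing time (a new reading comes with each control period).
- get_image(name): name is "scene" or "side" or "wrist"; returns the picture (384x512x3 uint8, red, green, blue); there is no depth.
- calibration(name): a dict with "fx", "fy", "cx", "cy" (pixels), "position" and "rotation" of the camera in the world; the wrist camera has in their place "hand_eye" (4x4, takes a point from camera to tool coordinates, whose origin is the TCP and whose axes are the flange's). Camera axes: x right, y up, looking along -z (the intrinsics and any distortion apply to the point x, -y, -z); pixel columns grow to the right and rows downward; lengths in mm; the calibration is good to about 2 mm. A picture is of the moment at which its call begins: read the wrist's pose just before it. calibration takes no time and is no camera call.
- job_done(): hands the job in, once; it reports no verdict.
The state is a dict: "clock": time; "joints": joint angles; "joint_vel": joint speeds; "joint_efforts": joint torques, N m; "position": TCP position; "ee_rot": TCP orientation; "contact_force": force on the tool from outside, world axes, zero at the start; "wrist_torque": the same for the moment, N m; "gripper_width": finger opening in mm.
Only numpy, scipy, OpenCV 4.12 (cv2) and the standard library are available. Lean on these libraries where they do the work, as an engineer would, in place of code of your own. Each camera call takes 0.05 s, during which the arm holds its last target.

## Working session

There is one attempt and no reset: what is moved stays moved. The work goes in short steps, Python scripts to look and compute and a tool call to move; the robot and the scene stay as the last step left them, time stands still between calls to the robot, and variables do not carry over. Pictures are saved under pics/ and viewed, and the job is handed in when it is done.

Besides the shell and the picture viewer there is one more tool, called after "Emit:" as name(argument=value, ...) on one line, values as JSON. jog_arm: Moves the arm, as the interface text tells. Its arguments: {"type":"object","properties":{"increments":{"type":"array"},"hand":{"type":"number"}},"required":["increments"]}

```bash
mkdir -p pics; ls; python3 - <<'E'
from bench import *
import cv2,json
s=read_state();print(s)
for n in ["scene","side","wrist"]:
    print(n,calibration(n))
    cv2.imwrite(f"pics/{n}0.png",cv2.cvtColor(get_image(n),cv2.COLOR_RGB2BGR))
E
```

```text
pics
{'clock': 0.0, 'joints': array([ 1.57759315e+00,  3.85540205e-01,  6.61686026e-03, -4.92892860e-04,
       -1.19397605e+00, -2.58602954e-01]), 'joint_vel': array([ 0.00098321, -0.00021256, -0.00026043,  0.00012757, -0.00029338,
       -0.0002025 ]), 'joint_efforts': array([-8.01181213e-04, -3.92281616e+01,  1.88405246e+01,  4.18590143e+00,
       -4.53331304e-03, -6.83999801e-06]), 'position': array([155.56446092, 604.76696194, 247.22879887]), 'ee_rot': array([ 9.92072677e-01, -1.25660832e-01, -8.79168252e-05,  1.07259760e-03]), 'contact_force': array([ 0.00547397, -0.61947653,  0.35683735]), 'wrist_torque': array([-0.00457668,  0.05465446,  0.00507798]), 'gripper_width': 85.52956483600548}
scene {'fx': 388.0491174160077, 'fy': 388.0491174160077, 'cx': 251.96326936603464, 'cy': 193.90433904392765, 'position': array([ 885.03319347,  528.66574648, 1093.32174273]), 'rotation': array([0.09525397, 0.23179957, 0.90115578, 0.35371445])}
side {'fx': 387.5862065425664, 'fy': 387.5862065425664, 'cx': 252.76704400043172, 'cy': 192.40775727021148, 'position': array([ 560.1088983 , 1031.93983108,  867.51335142]), 'rotation': array([0.01764029, 0.4123178 , 0.91059634, 0.02229694])}
wrist {'fx': 277.7460179540643, 'fy': 277.7460179540643, 'cx': 255.95222127765354, 'cy': 189.7118164699469, 'hand_eye': array([[-9.96619333e-05,  9.47022667e-01,  3.21166715e-01,
         8.12090565e+01],
       [ 9.99999894e-01,  2.38778455e-04, -3.93772705e-04,
         1.06464274e+00],
       [-4.49599369e-04,  3.21166642e-01, -9.47022590e-01,
        -1.26013927e+02],
       [ 0.00000000e+00,  0.00000000e+00,  0.00000000e+00,
         1.00000000e+00]])}
```

View pics/scene0.png

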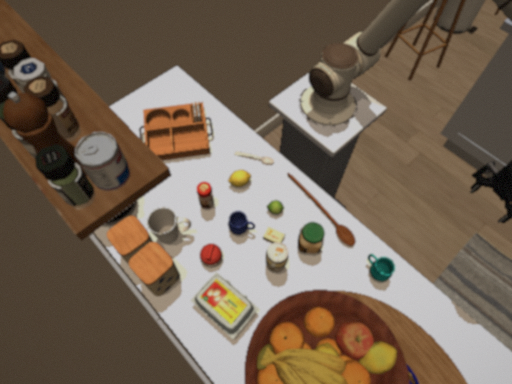

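View pics/side0.png

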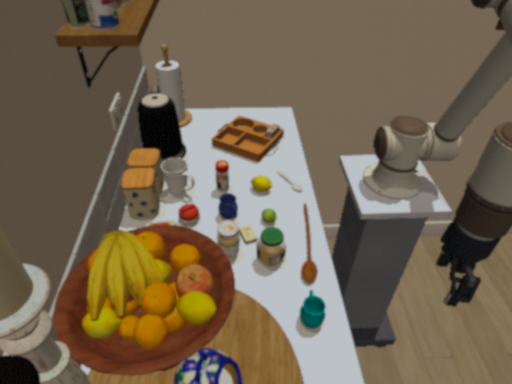

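View pics/wrist0.png

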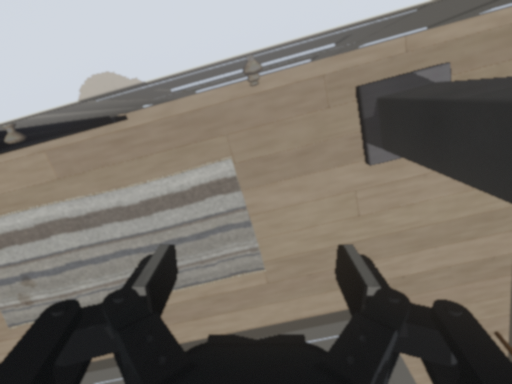

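Candidates in the scene image:
- Honey jar: (312,236) has the green lid and is squat. Mustard is (277,256), with a pale lid.
- Shaker: (205,193) is slim with a red cap. The red thing at (211,254) is a different object.
- Jug: (240,222) is blue. Turquoise look-alike is (381,267), grey mug (165,225).
- Lemon: (240,178). Lime is (276,207); other yellow fruit is in the bowl at (380,357).

Next is a close crop to check these choices.

```bash
cat > h.py <<'E'
import numpy as np, cv2
from scipy.spatial.transform import Rotation as R
from bench import *
def cam(name,s=None):
    c=calibration(name)
    K=np.array([[c['fx'],0,c['cx']],[0,c['fy'],c['cy']],[0,0,1]])
    if name!='wrist':
        r=np.array(c['rotation']);Rm=R.from_quat(r).as_matrix() if r.size==4 else r
        return K,Rm,np.array(c['position'])
    H=np.array(c['hand_eye']);T=R.from_quat(s['ee_rot']).as_matrix()
    return K,T@H[:3,:3],T@H[:3,3]+s['position']
def proj(C,P):
    K,Rm,p=C;q=(np.atleast_2d(P)-p)@Rm;q=q*[1,-1,-1];u=q@K.T
    return u[:,:2]/u[:,2:]
def ray(C,uv,z):
    K,Rm,p=C;uv=np.atleast_2d(np.asarray(uv,float));d=np.c_[uv,np.ones(len(uv))]@np.linalg.inv(K).T
    d=(d*[1,-1,-1])@Rm.T
    t=(z-p[2])/d[:,2];return p+d*t[:,None]
def snap(name,fn,crop=None,k=1):
    s=read_state();im=cv2.cvtColor(get_image(name),cv2.COLOR_RGB2BGR);cv2.imwrite('pics/'+fn+'.png',im)
    return s,im
def tool(s,P,yaw=None):
    "delta in tool frame to world P; yaw = desired jaw (tool y) direction, deg mod 180"
    T=R.from_quat(s['ee_rot']).as_matrix();d=T.T@(np.asarray(P)-s['position'])
    out=[d/1000]
    if yaw is not None:
        a=np.degrees(np.arctan2(T[1,1],T[0,1])); t=-(yaw-a) # z down: +turn lowers world yaw
        t=(t+90)%180-90; out.append(t)
    return out
E
python3 - <<'E'
from h import *
s0=cv2.imread('pics/scene0.png');s1=cv2.imread('pics/side0.png')
a=cv2.resize(s0[60:290,120:350],None,fx=3.4,fy=3.4,interpolation=cv2.INTER_CUBIC)[:600,:800]
a=cv2.resize(s0[90:290,130:400],(800,593),interpolation=cv2.INTER_CUBIC)
b=cv2.resize(s1[105:285,120:340],(733,600),interpolation=cv2.INTER_CUBIC)
cv2.imwrite('pics/c1.png',a);cv2.imwrite('pics/c2.png',b)
C=cam('scene');D=cam('side')
for n,uv,uv2,z in [('honey',(312,230),(271,234),101),('must',(277,247),(229,226),109),('spice',(204,186),(222,164),106),('jug',(237,218),(228,201),70),('lemon',(240,178),(261,184),27),('lime',(276,207),(269,216),22),('cad',(177,131),(248,139),30)]:
    print(n,ray(C,uv,z).round(),ray(D,uv2,z).round())
E
```

```text
honey [[460. 329. 101.]] [[462. 330. 101.]]
must [[569. 300. 109.]] [[574. 304. 109.]]
spice [[591.  18. 106.]] [[594.  22. 106.]]
jug [[579. 148.  70.]] [[576. 161.  70.]]
lemon [[464.  32.  27.]] [[466.  34.  27.]]
lime [[451. 184.  22.]] [[451. 183.  22.]]
cad [[ 498. -253.   30.]] [[ 497. -236.   30.]]
```

View pics/c1.png

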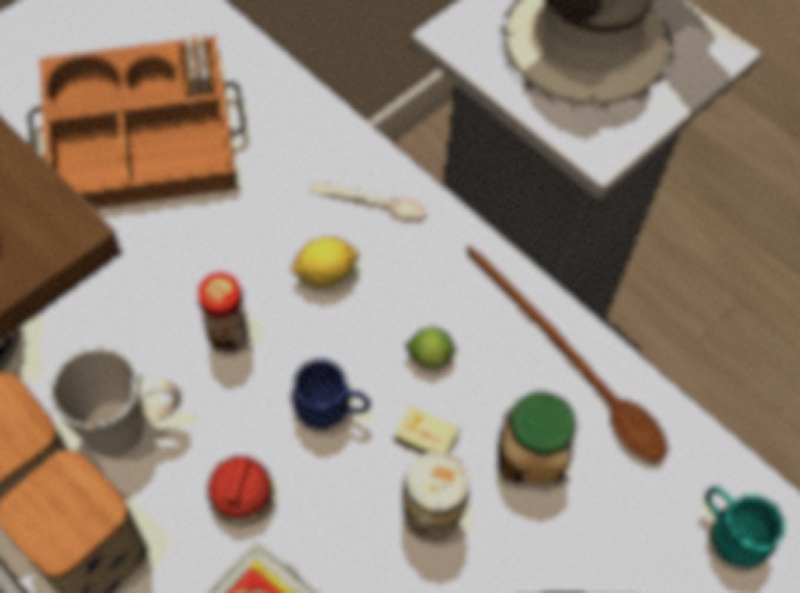

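View pics/c2.png

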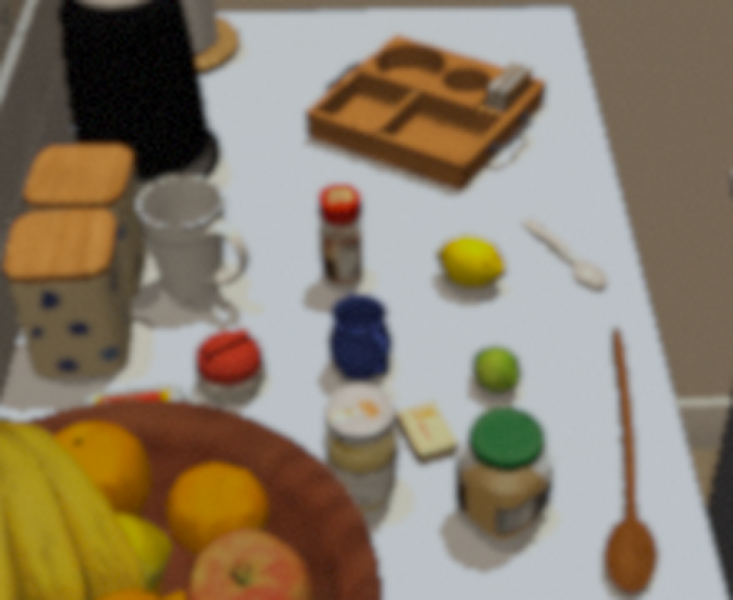

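The crop confirms the choices: green-lid honey jar, red-cap slim shaker, navy jug with its handle to the right, yellow lemon. Next I fit the caddy pose from its top corners in both fixed views.

```bash
cat >> h.py <<'E'
CAD=np.array([[-102,-106,38],[-102,106,38],[102,106,38],[102,-106,38]],float)
def cw(P,x,y,th,z=0):
    c,s=np.cos(th),np.sin(th);P=np.atleast_2d(P)
    return np.c_[x+c*P[:,0]-s*P[:,1],y+s*P[:,0]+c*P[:,1],P[:,2]+z]
E
python3 - <<'E'
from h import *
from scipy.optimize import least_squares
C=cam('scene');D=cam('side')
A=np.array([[40,60],[216,40],[237,180],[55,188]])/2.963+[130,90]
B=np.array([[397,37],[545,87],[462,182],[310,112]])/3.332+[120,105]
for nm,use in [('both',3),('scene',1),('side',2)]:
    def f(p):
        W=cw(CAD,*p);r=[]
        if use&1:r.append(proj(C,W)-A)
        if use&2:r.append(proj(D,W)-B)
        return np.concatenate(r).ravel()
    q=min((least_squares(f,[497,-245,t]) for t in [0,1.5,3,-1.5]),key=lambda q:q.cost)
    print(nm,q.x[:2].round(1),np.degrees(q.x[2]).round(1),q.fun.reshape(-1,2).round(1).tolist())
    if use==3:p=q.x
for n,cm,o in [('scene',C,(130,90)),('side',D,(200,100))]:
    im=cv2.imread(f'pics/{n}0.png');k=6
    x0,y0=(130,85) if n=='scene' else (195,100)
    im=cv2.resize(im[y0:y0+90,x0:x0+110],None,fx=k,fy=k,interpolation=cv2.INTER_CUBIC)
    def dr(P,col):
        u=((proj(cm,cw(P,*p))-[x0,y0]+.5)*k).astype(int);cv2.polylines(im,[u],True,col,1)
    dr(CAD,(0,255,0));dr(CAD*[1,1,0],(255,0,0))
    t=np.linspace(0,6.28,40)
    for cx,cy,r in[(-54,-56,43),(-54,22.5,29.5)]:dr(np.c_[cx+r*np.cos(t),cy+r*np.sin(t),0*t+38],(0,255,255))
    for cx,cy,a,b in [(44,-59,50,39),(44,42,50,56)]:dr(np.array([[cx-a,cy-b,38],[cx-a,cy+b,38],[cx+a,cy+b,38],[cx+a,cy-b,38]]),(0,255,255))
    cv2.imwrite(f'pics/fit_{n}.png',im)
E
```

```text
both [ 495.  -254.8] 56.1 [[1.4, -0.5], [2.0, -0.6], [1.0, -1.6], [-2.1, 3.7], [0.2, -0.2], [0.9, -0.7], [0.0, -3.6], [-2.1, 0.3]]
scene [ 495.3 -257.2] 56.2 [[0.8, -0.8], [1.4, -1.0], [0.5, -2.1], [-2.5, 3.4]]
side [ 494.3 -247.4] 55.8 [[0.6, 0.7], [1.3, 0.4], [0.2, -2.3], [-2.0, 1.3]]
```

View pics/fit_scene.png

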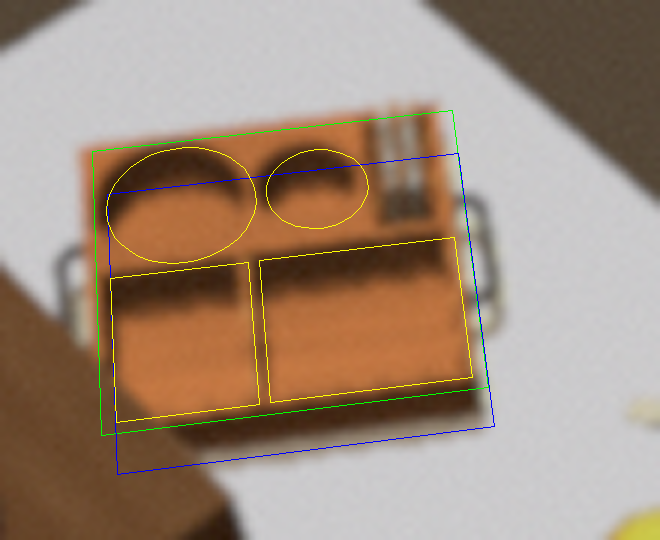

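View pics/fit_side.png

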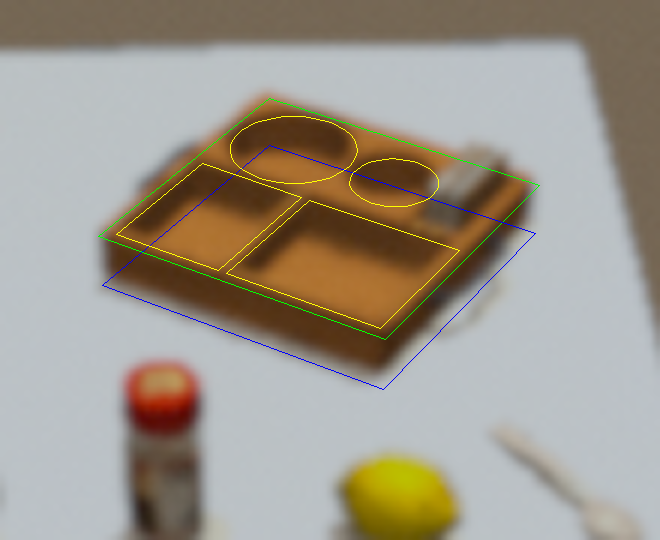

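```bash
python3 - <<'E'
from h import *
C=cam('scene');D=cam('side')
def tri(a,b):
    p1=C[2];d1=ray(C,a,0)[0]-p1;p2=D[2];d2=ray(D,b,0)[0]-p2
    M=np.c_[d1,-d2];t=np.linalg.lstsq(M,p2-p1,rcond=None)[0]
    return ((p1+d1*t[0]+p2+d2*t[1])/2).round(),np.linalg.norm(p1+d1*t[0]-p2-d2*t[1]).round(1)
print(tri((167,168),(140,45)))
print(tri((312,230),(271,234)))
print('tableedge',ray(C,(178,67),0),ray(C,(430,260),0))
s=read_state();print(tool(s,[440,-200,330],60))
T=R.from_quat(s['ee_rot']).as_matrix();print(T.round(3))
# desired: camera looks where for given TCP?
H=np.array(calibration('wrist')['hand_eye']);print(H[:3,:3]@[0,0,-1])
E
```

```text
(array([750., 183., 554.]), np.float64(5.0))
(array([461., 329., 101.]), np.float64(2.5))
tableedge [[ 290.11805661 -523.7659887     0.        ]] [[231.1417915  610.94959926   0.        ]]
[array([ 0.47606931,  0.70874709, -0.08127743]), np.float64(15.566470729782282)]
[[ 0.968 -0.249 -0.   ]
 [-0.249 -0.968 -0.002]
 [ 0.     0.002 -1.   ]]
[-3.21166701e-01  3.93809855e-04  9.47022595e-01]
```

```bash
python3 - <<'E'
from h import *
s=read_state()
print(tool(s,[450,330,280])); print(tool(s,[460,-225,260]))
E
```

```text
[array([ 0.35364147,  0.19289696, -0.03218502])]
[array([ 0.50166065,  0.72785179, -0.01124106])]
```

Emit:
jog_arm(increments=[[0.354, 0.193, -0.032, 0], [0.354, 0.193, -0.032, 0], [0.354, 0.193, -0.032, 0], [0.354, 0.193, -0.032, 0], [0.354, 0.193, -0.032, 0], [0.354, 0.193, -0.032, 0], [0.354, 0.193, -0.032, 0], [0.42, 0.45, -0.02, 0], [0.5, 0.728, -0.011, 0], [0.5, 0.728, -0.011, 0]])

```text
clock: 1.4
position: [451.9, 140.5, 272.4]
ee_rot: [0.992, -0.125, -0.0, 0.001]
contact_force: [1.6, 0.3, 0.8]
gripper_width: 85.4
```

```bash
python3 - <<'E'
from h import *
s,im=snap('wrist','w1');print(s['clock'],s['position'],s['joint_vel'].round(2))
print(tool(s,[460,-225,260]))
E
```

```text
1.4 [451.93260025 140.51272496 272.44145833] [-0.85 -0.29 -0.38  0.    0.1   0.84]
[array([0.09875826, 0.35198637, 0.01310823])]
```

View pics/w1.png

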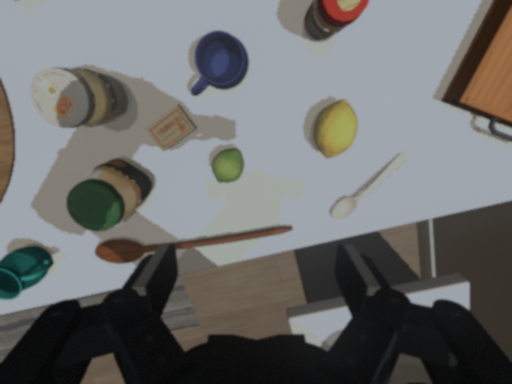

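The wrist view shows honey at (115,195), mustard at (80,97), jug at (220,60), lime at (228,165), lemon at (336,128) and shaker at (330,15). On to the caddy.

Emit:
jog_arm(increments=[[0.09, 0.352, 0.013, 0], [0.09, 0.352, 0.013, 0], [0.09, 0.352, 0.013, 0], [0.09, 0.352, 0.013, 0], [0.09, 0.352, 0.013, 0], [0.09, 0.352, 0.013, 0], [0.09, 0.352, 0.013, 0], [0.09, 0.352, 0.013, 0]])

```text
clock: 2.45
position: [447.6, -228.3, 260.3]
ee_rot: [0.992, -0.128, -0.002, 0.002]
contact_force: [0.1, 0.4, -0.1]
gripper_width: 85.4
```

```bash
python3 - <<'E'
from h import *
s,im=snap('wrist','w2');print(s['clock'],s['position'],s['joint_vel'].round(2))
np.savez('w2.npz',q=s['ee_rot'],p=s['position'])
cv2.imwrite('pics/w2c.png',cv2.resize(im[0:300,100:500],None,fx=2,fy=2,interpolation=cv2.INTER_CUBIC))
E
```

```text
2.45 [ 447.5771079  -228.33626459  260.32729055] [ 0.03 -0.01 -0.01  0.    0.    0.  ]
```

View pics/w2c.png

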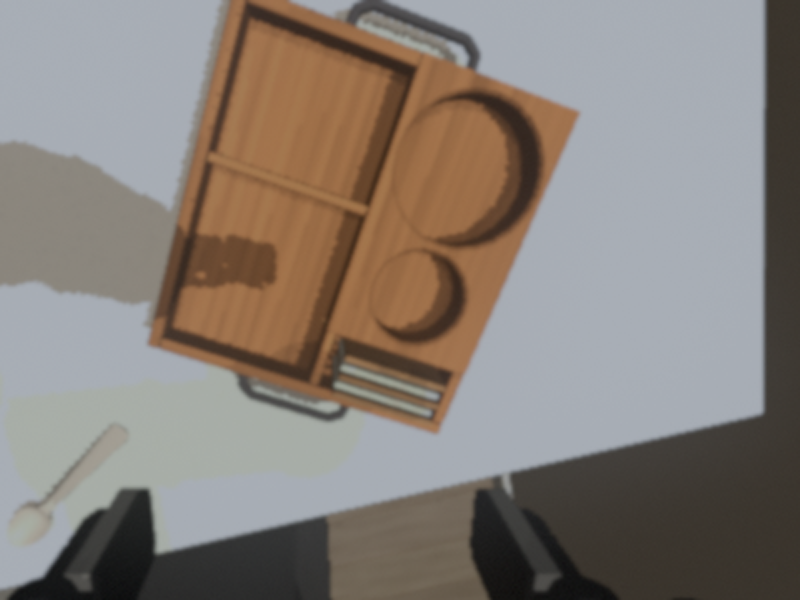

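```bash
cat >> h.py <<'E'
def drawcad(im,cm,p,x0,y0,k):
    def dr(P,col):
        u=((proj(cm,cw(P,*p))-[x0,y0]+.5)*k).astype(int);cv2.polylines(im,[u],True,col,1)
    dr(CAD,(0,255,0));dr(CAD*[1,1,0],(255,0,0))
    t=np.linspace(0,6.28,40)
    for cx,cy,r in[(-54,-56,43),(-54,22.5,29.5)]:
        for z in (38,6): dr(np.c_[cx+r*np.cos(t),cy+r*np.sin(t),0*t+z],(0,255,255))
    for cx,cy,a,b in [(44,-59,50,39),(44,42,50,56)]:
        for z in (38,6): dr(np.array([[cx-a,cy-b,z],[cx-a,cy+b,z],[cx+a,cy+b,z],[cx+a,cy-b,z]]),(0,255,255))
E
python3 - <<'E'
from h import *
from scipy.optimize import least_squares
d=np.load('w2.npz');s={'ee_rot':d['q'],'position':d['p']};W=cam('wrist',s)
P=np.array([[-102,-106,38],[-102,106,38],[102,106,38],[-54,-56,38],[-54,22.5,38],[-6,-98,38],[-6,98,38],[94,98,38]],float)
U=np.array([[580,112],[437,432],[150,344],[466,169],[418,295],[415,70],[315,380],[165,330]])/2+[99.5,-.5]
q=least_squares(lambda p:(proj(W,cw(P,*p))-U).ravel(),[495,-250,.97],loss='soft_l1')
print(q.x,np.degrees(q.x[2]),(proj(W,cw(P,*q.x))-U).round(1).tolist())
np.save('cad.npy',q.x)
im=cv2.resize(cv2.imread('pics/w2.png')[0:300,100:500],None,fx=2,fy=2,interpolation=cv2.INTER_CUBIC)
drawcad(im,W,q.x,100,0,2);cv2.imwrite('pics/w2fit.png',im)
C=cam('scene');im=cv2.resize(cv2.imread('pics/scene0.png')[85:175,130:240],None,fx=6,fy=6,interpolation=cv2.INTER_CUBIC)
drawcad(im,C,q.x,130,85,6);cv2.imwrite('pics/scfit.png',im)
E
```

```text
[ 495.94404055 -266.33542279    0.99802385] 57.18255430890895 [[0.2, -1.9], [0.8, 0.5], [-1.8, 0.0], [0.9, 0.3], [0.2, 0.6], [1.5, -3.1], [-3.0, 0.8], [-1.8, 3.2]]
```

View pics/w2fit.png

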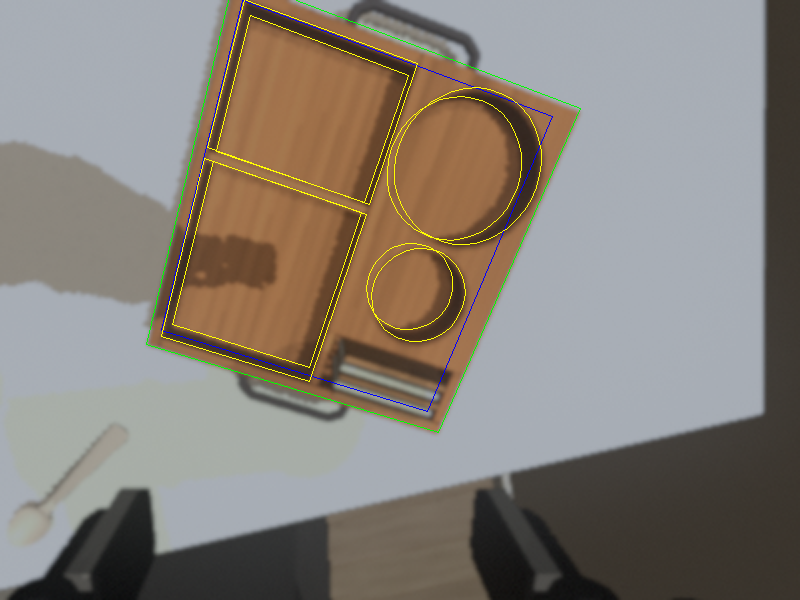

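View pics/scfit.png

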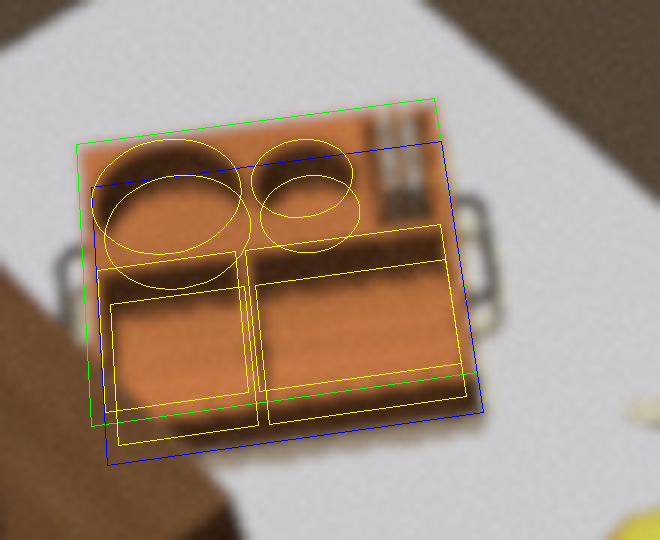

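The overlay fits the wrist view to about 1–2 px, so I use this caddy pose. Next I measure the objects from w1.

```bash
python3 - <<'E'
from h import *
p=np.load('cad.npy')
for n,c in [('honey',(-54,-56,6)),('spice',(-54,22.5,6)),('jug',(44,-59,6)),('lemon',(44,42,6))]: print(n,cw(np.array([c],float),*p).round(1))
s=read_state();print(s['joints'].round(2))
# w1 pose: from jog
T={'ee_rot':np.array([0.992,-0.125,0,0.001]),'position':np.array([451.93,140.51,272.44])}
W=cam('wrist',T);C=cam('scene');D=cam('side')
def seg(fn,lo,hi,box):
    im=cv2.imread(f'pics/{fn}.png');h=cv2.cvtColor(im,cv2.COLOR_BGR2HSV);m=cv2.inRange(h,lo,hi)
    z=np.zeros_like(m);x0,y0,x1,y1=box;z[y0:y1,x0:x1]=m[y0:y1,x0:x1]
    c=max(cv2.findContours(z,cv2.RETR_EXTERNAL,cv2.CHAIN_APPROX_NONE)[0],key=cv2.contourArea)
    return c[:,0,:].astype(float)
for n,lo,hi,box,z in [('lemon',(20,120,80),(35,255,255),(300,80,380,180),27),('lime',(36,80,40),(60,255,255),(200,140,260,200),22),('jug',(105,100,20),(130,255,255),(180,20,260,110),50)]:
    c=seg('w1',lo,hi,box);w=ray(W,c,z)[:,:2].astype(np.float32)
    print(n,cv2.minAreaRect(w),cv2.boundingRect(c.astype(int)))
    if n=='lemon':
        for k,cm,b in [('scene',C,(220,165,260,195)),('side',D,(245,170,280,200))]:
            c=seg(k+'0',(20,100,80),(35,255,255),b);print(k,ray(cm,c.mean(0),27).round(1),cv2.minAreaRect(ray(cm,c,27)[:,:2].astype(np.float32)))
E
python3 - <<'E'
import cv2
im=cv2.imread('pics/w1.png');cv2.imwrite('pics/w1c.png',cv2.resize(im[0:230,20:400],(800,484),interpolation=cv2.INTER_CUBIC))
E
```

```text
honey [[ 513.7 -342.1    6. ]]
spice [[ 447.8 -299.5    6. ]]
jug [[ 569.4 -261.3    6. ]]
lemon [[ 484.5 -206.6    6. ]]
[-0.14  0.17 -0.27  0.   -1.14  1.46]
lemon ((463.96832275390625, 27.495132446289062), (42.53390884399414, 71.36309051513672), 66.84061431884766) (318, 101, 37, 55)
scene [[465.7  31.4  27. ]] ((465.812744140625, 31.305091857910156), (65.10639953613281, 56.578311920166016), 7.639976978302002)
side [[465.8  30.4  27. ]] ((464.440673828125, 29.860857009887695), (58.68522262573242, 80.25494384765625), 8.990694046020508)
lime ((451.31561279296875, 180.39024353027344), (39.159088134765625, 42.723724365234375), 75.58853149414062) (213, 150, 29, 31)
jug ((575.2214965820312, 150.5361328125), (21.307209014892578, 30.446353912353516), 58.21842956542969) (208, 49, 22, 28)
```

View pics/w1c.png

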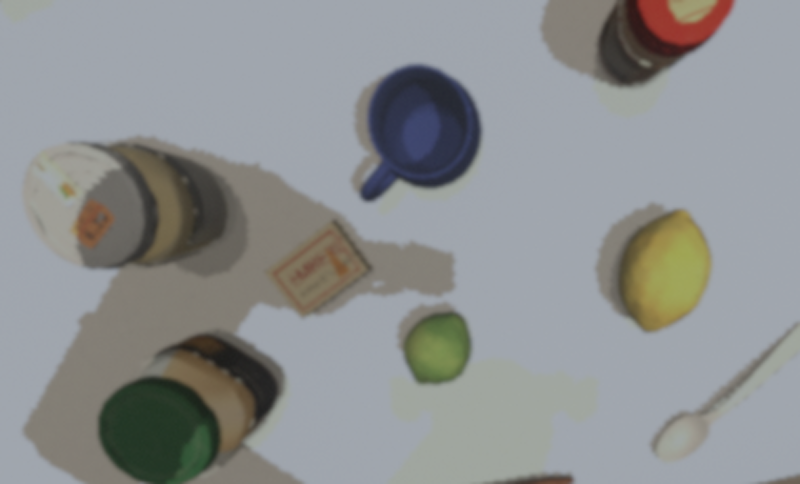

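```bash
python3 - <<'E'
from h import *
s=read_state();print(tool(s,[465,30,150],65))
E
```

```text
[array([-0.04823686, -0.25421886,  0.10950671]), np.float64(10.347695525131769)]
```

Emit:
jog_arm(increments=[[-0.048, -0.254, 0.11, 10.3], [-0.048, -0.254, 0.11, 10.3], [-0.048, -0.254, 0.11, 10.3], [-0.048, -0.254, 0.11, 10.3], [-0.048, -0.254, 0.11, 10.3], [-0.048, -0.254, 0.11, 10.3], [-0.048, -0.254, 0.11, 10.3]])

```text
clock: 3.38
position: [465.0, 30.7, 149.9]
ee_rot: [0.977, -0.215, -0.001, 0.002]
contact_force: [-0.6, -0.5, 0.1]
gripper_width: 85.4
```

```bash
python3 - <<'E'
from h import *
s,im=snap('wrist','w3');print(s['clock'],s['position'],s['joint_vel'].round(2))
W=cam('wrist',s)
for lab,lo,hi,z in [('lemon',(20,110,60),(35,255,255),27)]:
    m=cv2.inRange(cv2.cvtColor(im,cv2.COLOR_BGR2HSV),lo,hi)
    c=max(cv2.findContours(m,cv2.RETR_EXTERNAL,cv2.CHAIN_APPROX_NONE)[0],key=cv2.contourArea)[:,0,:]
    print(cv2.minAreaRect(ray(W,c,z)[:,:2].astype(np.float32)),c.min(0),c.max(0))
print(tool(s,[465,30,24],65))
np.savez('w3.npz',q=s['ee_rot'],p=s['position'])
E
```

```text
3.375 [465.04345567  30.69109436 149.94343458] [-0.03 -0.01  0.    0.    0.   -0.  ]
((463.15069580078125, 28.97265625), (59.26040267944336, 61.347171783447266), 23.14145278930664) [229 148] [283 223]
[array([4.47549384e-04, 3.54653692e-05, 1.25944538e-01]), np.float64(0.19393810089997032)]
```

View pics/w3.png

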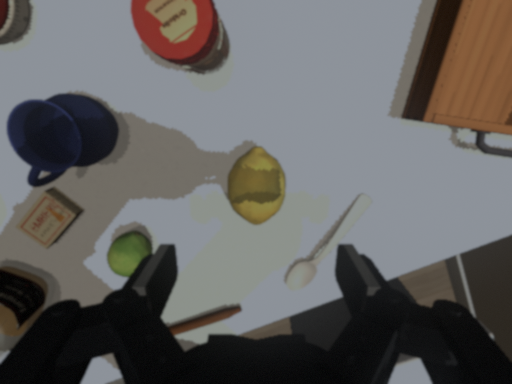

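Lemon is centred at (257,185) with its long axis in line with the tool x. Descend and grip.

Emit:
jog_arm(increments=[[0, 0, 0.06, 0], [0, 0, 0.11, 0], [0, 0, 0.126, 0], [0, 0, 0.126, 0]])

```text
clock: 3.92
position: [464.3, 28.7, 23.4]
ee_rot: [0.976, -0.216, -0.002, 0.003]
contact_force: [-0.6, -0.5, -0.9]
gripper_width: 85.3
```

Emit:
jog_arm(increments=[[0, 0, 0, 0], [0, 0, 0, 0], [0, 0, 0, 0], [0, 0, 0, 0], [0, 0, 0, 0]], hand=-1)

```text
clock: 4.55
position: [465.2, 28.8, 25.3]
ee_rot: [0.976, -0.216, -0.001, 0.002]
contact_force: [-1.7, -0.6, 7.4]
gripper_width: 51.5
```

```bash
python3 - <<'E'
from h import *
s=read_state();print(s['clock'],s['position'],s['gripper_width'],s['joints'].round(2))
print(tool(s,[484.5,-206.6,150],147.2-180),tool(s,[484.5,-206.6,32],147.2-180))
E
```

```text
4.55 [465.17739992  28.81397506  25.31368497] 51.53166727105399 [ 0.41  0.43 -0.64  0.01 -0.51  0.72]
[array([ 0.11670071,  0.20588334, -0.12382559]), np.float64(-82.13650409494987)] [array([ 0.11677152,  0.20534914, -0.00582682]), np.float64(-82.13650409494987)]
```

Emit:
jog_arm(increments=[[0, 0, -0.05, 0], [0.01, 0.02, -0.1, -10], [0.116, 0.206, -0.1, -82], [0.116, 0.206, -0.1, -82], [0.116, 0.206, -0.1, -82], [0.116, 0.206, -0.1, -82], [0.116, 0.206, -0.1, -82], [0.116, 0.206, -0.1, -82], [0.116, 0.206, -0.1, -82], [0.116, 0.206, -0.1, -82]])

```text
clock: 5.8
position: [483.6, -206.6, 127.0]
ee_rot: [0.878, 0.478, -0.001, 0.001]
contact_force: [0.4, -0.6, -1.4]
gripper_width: 51.5
```

```bash
python3 - <<'E'
from h import *
s,im=snap('wrist','w4');print(s['clock'],s['position'],s['joint_vel'].round(2),s['gripper_width'])
print(tool(s,[484.5,-206.6,34],147.2-180))
p=np.load('cad.npy');drawcad(im,cam('wrist',s),p,0,0,1);cv2.imwrite('pics/w4f.png',im)
E
```

```text
5.8 [ 483.57971161 -206.58480865  126.98074438] [ 0.   -0.   -0.    0.   -0.    0.32] 51.45900692920941
[array([0.00083226, 0.00068282, 0.09297907]), np.float64(-0.03633466975557553)]
```

View pics/w4f.png

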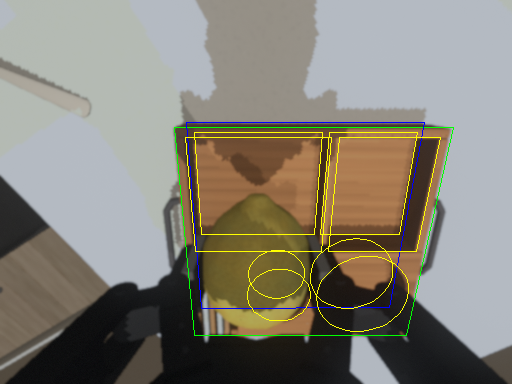

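Emit:
jog_arm(increments=[[0.001, 0, 0.05, 0], [0.001, 0, 0.085, 0], [0.001, 0, 0.094, 0], [0.001, 0, 0.094, 0]])

```text
clock: 6.35
position: [484.6, -206.2, 33.7]
ee_rot: [0.878, 0.479, -0.001, 0.002]
contact_force: [0.0, 0.6, 0.2]
gripper_width: 51.7
```

Emit:
jog_arm(increments=[[0, 0, 0, 0], [0, 0, 0, 0], [0, 0, 0, 0]], hand=0.5)

```text
clock: 6.72
position: [485.1, -206.2, 34.5]
ee_rot: [0.878, 0.479, -0.0, 0.002]
contact_force: [-0.6, -0.8, -0.5]
gripper_width: 64.3
```

Emit:
jog_arm(increments=[[0, 0, -0.03, 0], [0, 0, -0.08, 0], [0, 0, -0.14, 0], [0, 0, -0.17, 0], [0, 0, -0.17, 0]])

```text
clock: 7.35
position: [486.2, -205.7, 207.8]
ee_rot: [0.878, 0.479, 0.003, 0.004]
contact_force: [-0.5, -0.5, 0.0]
gripper_width: 64.3
```

```bash
python3 - <<'E'
from h import *
s,im=snap('wrist','w5');print(s['clock'],s['position'],s['gripper_width'],s['joints'].round(2))
W=cam('wrist',s);p=np.load('cad.npy')
m=cv2.inRange(cv2.cvtColor(im,cv2.COLOR_BGR2HSV),(20,130,60),(35,255,255))
c=max(cv2.findContours(m,cv2.RETR_EXTERNAL,cv2.CHAIN_APPROX_NONE)[0],key=cv2.contourArea)[:,0,:]
r=cv2.minAreaRect(ray(W,c,33)[:,:2].astype(np.float32));print(r,c.min(0),c.max(0))
cc,ss=np.cos(p[2]),np.sin(p[2]);d=np.array(r[0])-p[:2];print('in caddy',cc*d[0]+ss*d[1],-ss*d[0]+cc*d[1])
drawcad(im,W,p,0,0,1);cv2.imwrite('pics/w5f.png',im)
T=R.from_quat(s['ee_rot']).as_matrix();print('yaw',np.degrees(np.arctan2(T[1,1],T[0,1])))
# spice from static+w3
d=np.load('w3.npz');W3=cam('wrist',{'ee_rot':d['q'],'position':d['p']})
print('spice top w3',ray(W3,(173,22),106),'jug',ray(W3,(44,133),70))
for a in (60,57.2,-33,20,90): print(a,tool(s,[592,20,230],a))
E
```

```text
7.35 [ 486.23776658 -205.7382569   207.78298592] 64.285926586216 [-0.09  0.25 -0.3   0.01 -1.01  2.66]
((483.0139465332031, -206.71047973632812), (63.444461822509766, 61.77263641357422), 14.309961318969727) [230 140] [277 207]
in caddy 43.101251802494474 43.18105207250936
yaw -32.80873880475173
spice top w3 [[591.46569329  22.11112878 106.        ]] jug [[580.25091492 148.47006027  70.        ]]
60 [array([ 0.24704322, -0.03319091, -0.02247255]), np.float64(87.19126119524827)]
57.2 [array([ 0.24704322, -0.03319091, -0.02247255]), np.float64(89.99126119524828)]
-33 [array([ 0.24704322, -0.03319091, -0.02247255]), np.float64(0.19126119524827345)]
20 [array([ 0.24704322, -0.03319091, -0.02247255]), np.float64(-52.80873880475173)]
90 [array([ 0.24704322, -0.03319091, -0.02247255]), np.float64(57.19126119524827)]
```

View pics/w5f.png

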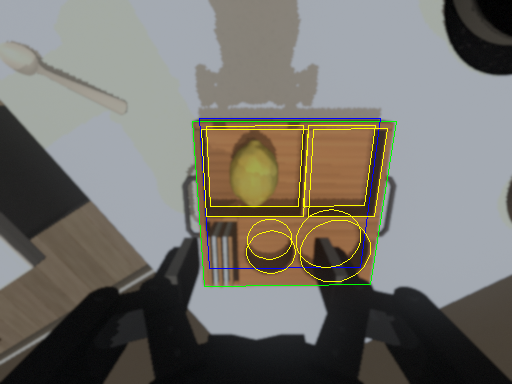

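```bash
python3 - <<'E'
from h import *
a=cv2.imread('pics/w5.png')[100:300,170:420];cv2.imwrite('pics/w5c.png',cv2.resize(a,None,fx=3,fy=3,interpolation=cv2.INTER_CUBIC))
a=cv2.imread('pics/w5f.png')[100:300,170:420];cv2.imwrite('pics/w5d.png',cv2.resize(a,None,fx=3,fy=3,interpolation=cv2.INTER_NEAREST))
E
```

```text
(no output)
```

View pics/w5c.png

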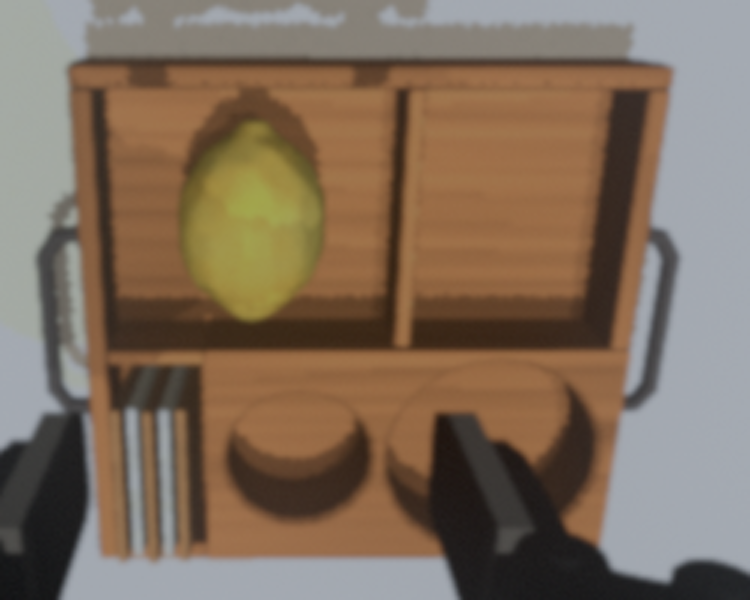

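View pics/w5d.png

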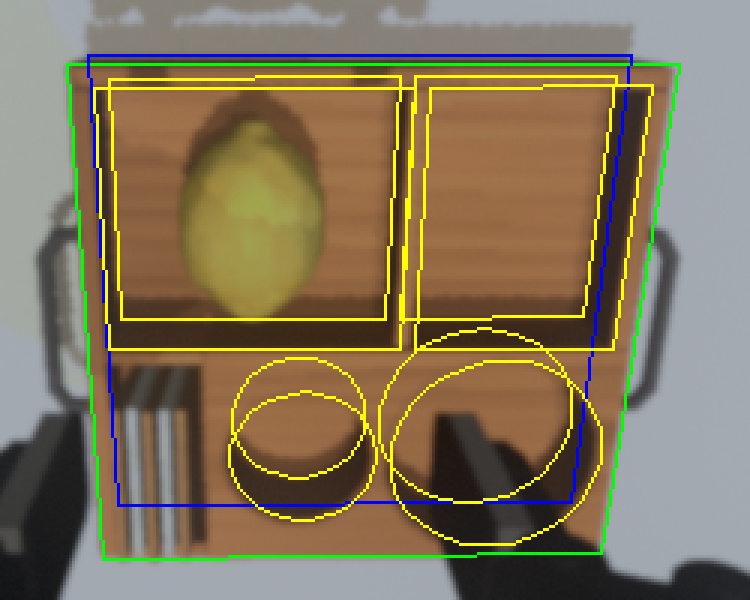

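Caddy fit holds from the opposite camera orientation, and the lemon sits at caddy (43,43). Next is the shaker.

Emit:
jog_arm(increments=[[0.247, -0.033, -0.02, 90], [0.247, -0.033, -0.02, 90], [0.247, -0.033, -0.02, 90], [0.247, -0.033, -0.02, 90], [0.247, -0.033, -0.02, 90], [0.247, -0.033, -0.02, 90], [0.247, -0.033, -0.02, 90], [0.247, -0.033, -0.02, 90], [0.247, -0.033, -0.02, 90]], hand=1)

```text
clock: 8.52
position: [590.2, 20.0, 222.8]
ee_rot: [0.959, -0.285, 0.001, 0.002]
contact_force: [-0.7, -0.1, -0.7]
gripper_width: 85.3
```

```bash
python3 - <<'E'
from h import *
s,im=snap('wrist','w6');print(s['clock'],s['position'],s['gripper_width'],s['joints'].round(2))
np.savez('w6.npz',q=s['ee_rot'],p=s['position'])
W=cam('wrist',s)
h=cv2.cvtColor(im,cv2.COLOR_BGR2HSV);m=cv2.inRange(h,(0,120,60),(8,255,255))|cv2.inRange(h,(170,120,60),(180,255,255))
for c in cv2.findContours(m,cv2.RETR_EXTERNAL,cv2.CHAIN_APPROX_NONE)[0]:
    if cv2.contourArea(c)>200:print(cv2.boundingRect(c))
print(tool(s,[592,21,85],57.2))
E
```

```text
8.525 [590.15615841  20.01422752 222.80652646] 85.27340868688694 [ 0.31  0.35 -0.12  0.01 -1.11  0.68]
(231, 159, 44, 47)
(68, 135, 54, 50)
[array([ 0.00061326, -0.00237759,  0.13780051]), np.float64(-0.27339480417572304)]
```

View pics/w6.png

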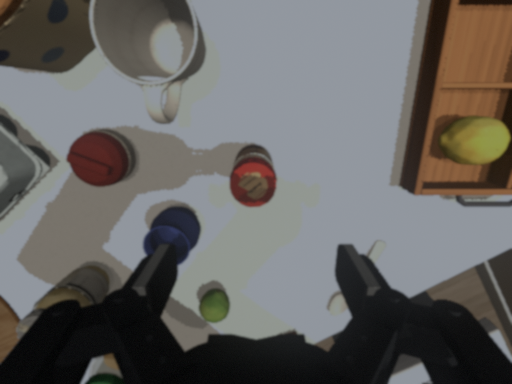

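```bash
python3 - <<'E'
from h import *
s=read_state();W=cam('wrist',s)
P=ray(W,(253,184),106)[0];print(P)
# predicted outline check
t=np.linspace(0,6.28,60)
for x,y in [(P[0],P[1])]:
    for z in (0,106):
        u=proj(W,np.c_[x+22.5*np.cos(t),y+22.5*np.sin(t),0*t+z]);print(z,u.min(0).round(),u.max(0).round())
print(tool(s,[P[0],P[1],72],57.2))
E
```

```text
[594.87157371  17.71217884 106.        ]
0 [236. 142.] [271. 176.]
106 [228. 160.] [278. 207.]
[array([ 0.00473146, -0.00124899,  0.15087144]), np.float64(-0.37322735420701747)]
```

Shaker cap is at (253,184), so the shaker stands at about (594,18). Descend and grip.

Emit:
jog_arm(increments=[[0.004, -0.001, 0.06, 0], [0.004, -0.001, 0.11, 0], [0.004, -0.001, 0.151, 0], [0.004, -0.001, 0.151, 0]])

```text
clock: 9.07
position: [590.8, 17.0, 67.3]
ee_rot: [0.958, -0.285, -0.004, 0.005]
contact_force: [-0.4, -0.2, 0.7]
gripper_width: 85.3
```

Emit:
jog_arm(increments=[[0, 0, 0, 0], [0, 0, 0, 0], [0, 0, 0, 0], [0, 0, 0, 0], [0, 0, 0, 0], [0, 0, 0, 0]], hand=-1)

```text
clock: 9.82
position: [592.3, 17.3, 69.3]
ee_rot: [0.959, -0.285, -0.002, 0.004]
contact_force: [-0.3, 0.7, 6.8]
gripper_width: 43.0
```

```bash
python3 - <<'E'
from h import *
s,im=snap('wrist','w7');print(s['clock'],s['position'],s['gripper_width'],s['joints'].round(2))
T=s['position'].copy();T[2]+=100
print(tool(s,T),tool(s,[447.8,-299.5,190],57.2))
E
```

```text
9.825 [592.27512963  17.33620146  69.3386114 ] 42.95441603892134 [ 0.3   0.51 -0.29  0.01 -0.78  0.68]
[array([-0.00012822,  0.00091097, -0.09999577])] [array([ 0.05186003,  0.34540034, -0.11758636]), np.float64(-0.3025645194910851)]
```

View pics/w7.png

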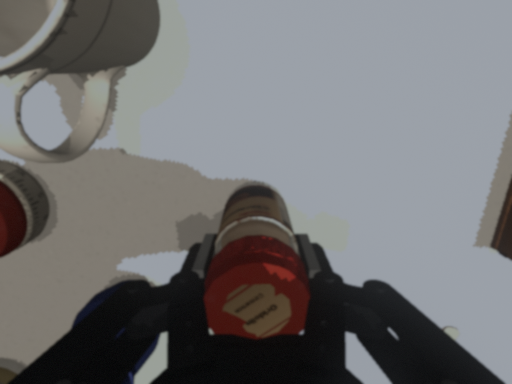

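Emit:
jog_arm(increments=[[0, 0, -0.05, 0], [0, 0, -0.1, 0], [0.05, 0.345, -0.11, 0], [0.05, 0.345, -0.11, 0], [0.05, 0.345, -0.11, 0], [0.05, 0.345, -0.11, 0], [0.05, 0.345, -0.11, 0], [0.05, 0.345, -0.11, 0], [0.05, 0.345, -0.11, 0], [0.05, 0.345, -0.11, 0]])

```text
clock: 11.12
position: [446.1, -297.8, 182.1]
ee_rot: [0.958, -0.285, -0.002, 0.004]
contact_force: [0.3, 0.4, -1.0]
gripper_width: 42.7
```

```bash
python3 - <<'E'
from h import *
s,im=snap('wrist','w8');print(s['clock'],s['position'],s['gripper_width'],s['joint_vel'].round(2))
W=cam('wrist',s);P=ray(W,(257,290),s['position'][2]+37)[0];print('jar ctr',P)
print(tool(s,[447.8,-299.5,77],57.2))
p=np.load('cad.npy');drawcad(im,W,p,0,0,1);cv2.imwrite('pics/w8f.png',im)
E
```

```text
11.125 [ 446.1350669  -297.80175553  182.12407838] 42.716132890645206 [0.02 0.   0.   0.   0.   0.  ]
jar ctr [ 454.22620403 -305.00948504  219.12407838]
[array([ 0.00253736, -0.00042178,  0.10511951]), np.float64(-0.32425378721342213)]
```

View pics/w8f.png

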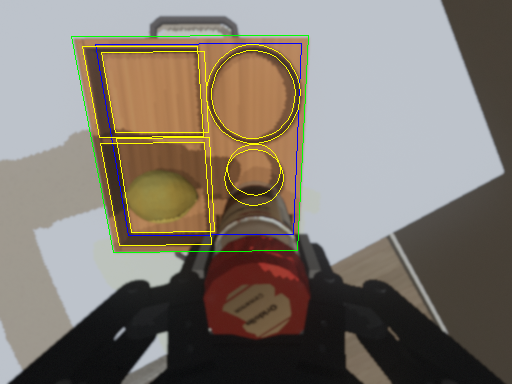

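```bash
python3 - <<'E'
from h import *
s=read_state();W=cam('wrist',s);T=R.from_quat(s['ee_rot']).as_matrix()
t=np.linspace(0,6.28,60)
for ox in (-4,0,4,8):
  for r,z in ((21,37),(22.5,-69)):
    P=np.c_[ox+r*np.cos(t),r*np.sin(t),0*t-z]@T.T+s['position'];u=proj(W,P);print(ox,r,z,u.min(0).round(),u.max(0).round())
im=cv2.imread('pics/w8.png')[150:350,170:350];cv2.imwrite('pics/w8c.png',cv2.resize(im,None,fx=3,fy=3,interpolation=cv2.INTER_CUBIC))
E
```

```text
-4 21 37 [200. 276.] [304. 359.]
-4 22.5 -69 [224. 186.] [283. 240.]
0 21 37 [199. 267.] [305. 352.]
0 22.5 -69 [224. 181.] [283. 236.]
4 21 37 [199. 258.] [306. 345.]
4 22.5 -69 [224. 175.] [284. 231.]
8 21 37 [198. 248.] [306. 338.]
8 22.5 -69 [224. 170.] [284. 226.]
```

View pics/w8c.png

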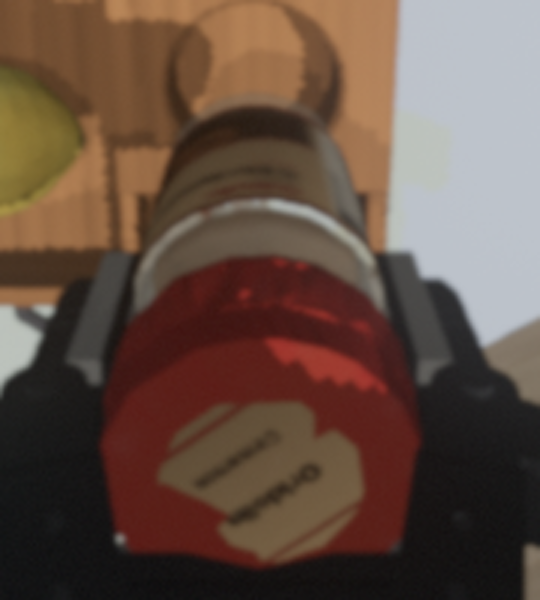

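Emit:
jog_arm(increments=[[0.002, 0, 0.03, 0], [0.002, 0, 0.06, 0], [0.002, 0, 0.085, 0], [0.002, 0, 0.1, 0], [0.002, 0, 0.102, 0], [0.002, 0, 0.102, 0]])

```text
clock: 11.92
position: [448.3, -299.1, 80.9]
ee_rot: [0.959, -0.284, -0.002, 0.004]
contact_force: [0.1, 0.7, -0.5]
gripper_width: 43.3
```

```bash
python3 - <<'E'
from h import *
s,im=snap('wrist','w9');print(s['clock'],s['position'],s['gripper_width'],s['contact_force'],tool(s,[447.8,-299.5,75.3]))
E
```

```text
11.925 [ 448.28864661 -299.12934014   80.85663593] 43.30944968568209 [ 0.11909172  0.70140079 -0.48038448] [array([-0.00020474,  0.00052834,  0.00556159])]
```

View pics/w9.png

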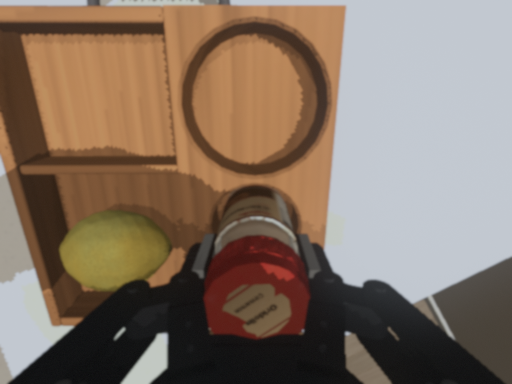

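Shaker is inside its well at (255,200) with clearance all round. Lower the last ~5 mm.

Emit:
jog_arm(increments=[[0, 0, 0.003, 0], [0, 0, 0.005, 0], [0, 0, 0.006, 0], [0, 0, 0.006, 0]])

```text
clock: 12.48
position: [448.3, -299.4, 75.4]
ee_rot: [0.959, -0.284, -0.001, 0.004]
contact_force: [-0.7, -0.2, 0.3]
gripper_width: 42.9
```

Emit:
jog_arm(increments=[[0, 0, 0.001, 0], [0, 0, 0.002, 0], [0, 0, 0.002, 0]])

```text
clock: 12.85
position: [448.5, -299.5, 75.3]
ee_rot: [0.959, -0.284, -0.001, 0.004]
contact_force: [-2.1, 2.8, 12.2]
gripper_width: 43.3
```

Emit:
jog_arm(increments=[[0, 0, 0, 0], [0, 0, 0, 0], [0, 0, 0, 0]], hand=0.6)

```text
clock: 13.22
position: [448.5, -299.5, 75.0]
ee_rot: [0.959, -0.284, -0.001, 0.004]
contact_force: [0.3, 0.2, -0.5]
gripper_width: 68.4
```

Emit:
jog_arm(increments=[[0, 0, -0.03, 0], [0, 0, -0.08, 0], [0, 0, -0.14, 0], [0, 0, -0.17, 0], [0, 0, -0.17, 0]], hand=1)

```text
clock: 13.85
position: [450.4, -298.6, 247.7]
ee_rot: [0.959, -0.284, 0.002, 0.005]
contact_force: [-0.3, 0.0, 0.1]
gripper_width: 85.5
```

```bash
python3 - <<'E'
from h import *
s,im=snap('wrist','w10');print(s['clock'],s['position'],s['gripper_width'],s['joints'].round(2))
np.savez('w10.npz',q=s['ee_rot'],p=s['position'])
W=cam('wrist',s);p=np.load('cad.npy')
t=np.linspace(0,6.28,60);c=cw(np.array([[-54,22.5,6]]),*p)[0]
for z,r in ((112,20),(6,22.5)):
    u=proj(W,np.c_[c[0]+r*np.cos(t),c[1]+r*np.sin(t),0*t+z]).astype(int);cv2.polylines(im,[u],True,(0,255,255),1)
cv2.imwrite('pics/w10f.png',im)
# jug from w6
d=np.load('w6.npz');W6=cam('wrist',{'ee_rot':d['q'],'position':d['p']});
print('jug w3/scene est; aim')
print(tool(s,[560,130,240],57.2))
E
```

```text
13.85 [ 450.42427357 -298.62387052  247.72157263] 85.54302181829036 [-0.28  0.24 -0.21  0.01 -1.12  1.27]
jug w3/scene est; aim
[array([-0.14146972, -0.41923543,  0.00358609]), np.float64(-0.18569946640889157)]
```

View pics/w10f.png

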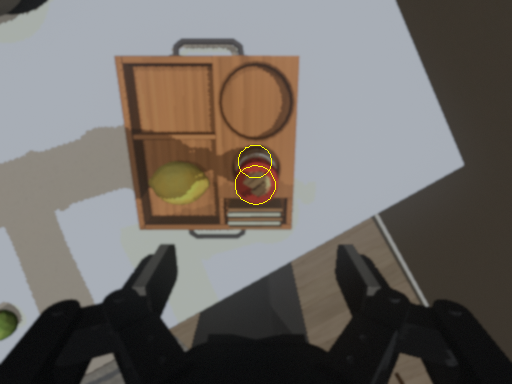

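Shaker stands where predicted, at (255,165–185). I'll do honey next, so its jaws have free room along caddy x, and the jug last.

```bash
python3 - <<'E'
from h import *
s=read_state();print(tool(s,[461,330,230],57.2))
E
```

```text
[array([-0.33237081, -0.53316327,  0.01045852]), np.float64(-0.2061754142775385)]
```

Emit:
jog_arm(increments=[[-0.332, -0.533, 0.01, 0], [-0.332, -0.533, 0.01, 0], [-0.332, -0.533, 0.01, 0], [-0.332, -0.533, 0.01, 0], [-0.332, -0.533, 0.01, 0], [-0.332, -0.533, 0.01, 0], [-0.332, -0.533, 0.01, 0], [-0.332, -0.533, 0.01, 0], [-0.332, -0.533, 0.01, 0], [-0.332, -0.533, 0.01, 0]])

```text
clock: 15.15
position: [460.2, 328.0, 228.3]
ee_rot: [0.959, -0.284, -0.001, 0.006]
contact_force: [0.8, 0.5, 0.8]
gripper_width: 85.3
```

Emit:
jog_arm(increments=[[-0.022, -0.035, 0, 0], [-0.022, -0.035, 0, 0], [-0.022, -0.035, 0, 0]])

```text
clock: 15.52
position: [460.2, 368.4, 226.0]
ee_rot: [0.959, -0.284, -0.002, 0.008]
contact_force: [0.1, -0.5, -0.2]
gripper_width: 85.4
```

```bash
python3 - <<'E'
from h import *
s,im=snap('wrist','w11');print(s['clock'],s['position'],s['gripper_width'],s['joints'].round(2),s['joint_vel'].round(2))
W=cam('wrist',s)
t=np.linspace(0,6.28,60)
h=cv2.cvtColor(im,cv2.COLOR_BGR2HSV);m=cv2.inRange(h,(40,100,20),(85,255,255));m[:,:180]=0;m[240:]=0
c=max(cv2.findContours(m,cv2.RETR_EXTERNAL,cv2.CHAIN_APPROX_NONE)[0],key=cv2.contourArea);print(cv2.boundingRect(c))
(x,y),r=cv2.minEnclosingCircle(c);print(x,y,r,ray(W,(x,y),101))
g=im.copy()
for hx in [ray(W,(x,y),101)[0]]:
  for z,r in ((101,31.5),(90,35),(0,35)):
    u=proj(W,np.c_[hx[0]+r*np.cos(t),hx[1]+r*np.sin(t),0*t+z]).astype(int);cv2.polylines(g,[u],True,(0,255,255),1)
cv2.imwrite('pics/w11f.png',cv2.resize(g[60:260,120:380],None,fx=3,fy=3,interpolation=cv2.INTER_CUBIC))
E
```

```text
15.525 [460.16267885 368.39497052 225.96916647] 85.44509281851015 [ 0.95  0.35 -0.11  0.   -1.13  0.04] [-0.02 -0.03 -0.    0.    0.   -0.  ]
(389, 87, 29, 17)
403.0 91.0 14.560319900512695 [[461.06119415 212.89505149 101.        ]]
```

View pics/w11f.png

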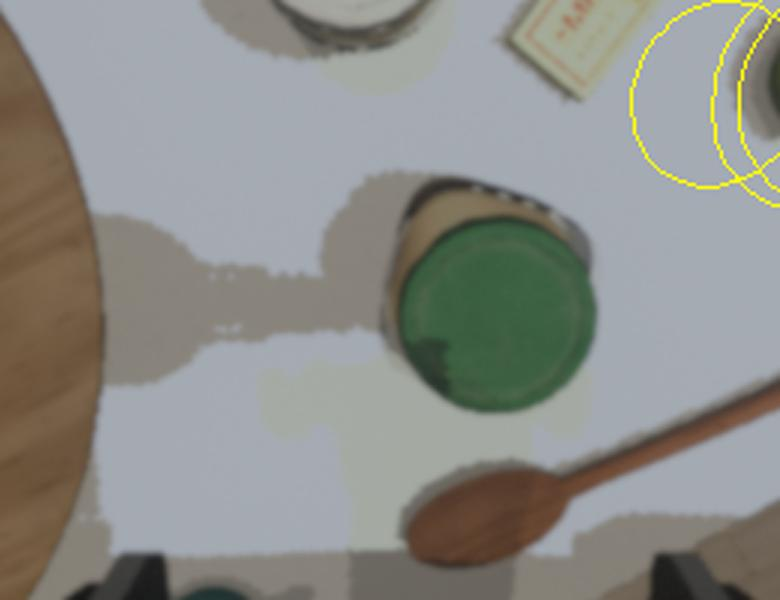

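View pics/w11.png

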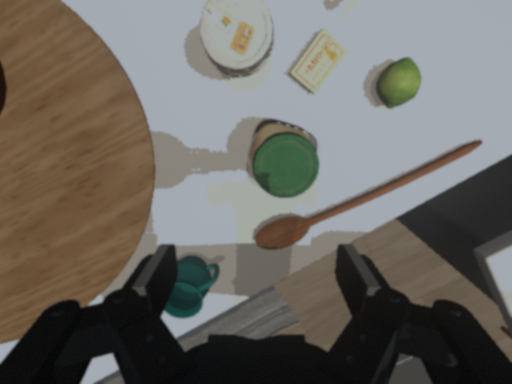

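```bash
python3 - <<'E'
from h import *
s=read_state();W=cam('wrist',s)
P=ray(W,(285.6,164.2),101)[0];print(P,ray(W,(190,285),50))
t=np.linspace(0,6.28,60)
g=cv2.imread('pics/w11.png')
for z,r in ((101,31.5),(88,35),(0,35)):
    u=proj(W,np.c_[P[0]+r*np.cos(t),P[1]+r*np.sin(t),0*t+z]).astype(int);cv2.polylines(g,[u],True,(0,255,255),1)
cv2.imwrite('pics/w11f.png',cv2.resize(g[60:260,120:380],None,fx=3,fy=3,interpolation=cv2.INTER_CUBIC))
print(tool(s,[P[0],P[1],150],57.2),tool(s,[461,330,150],57.2))
E
```

```text
[461.42868606 330.43928948 101.        ] [[378.46513167 518.3349947   50.        ]]
[array([0.02126035, 0.02987821, 0.07710941]), np.float64(-0.23951240539966534)] [array([0.02114048, 0.03048013, 0.07711816]), np.float64(-0.23951240539966534)]
```

View pics/w11f.png

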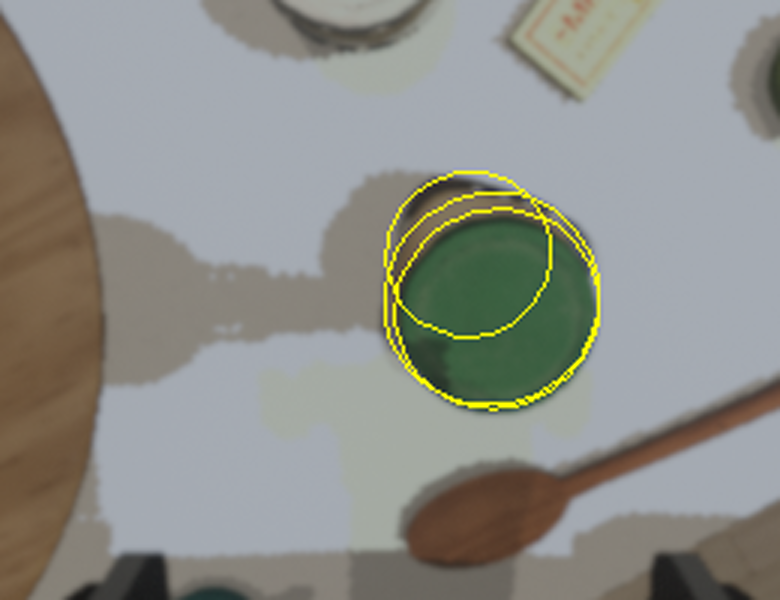

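Emit:
jog_arm(increments=[[0.021, 0.03, 0.03, 0], [0.021, 0.03, 0.077, 0], [0.021, 0.03, 0.077, 0], [0.021, 0.03, 0.077, 0]])

```text
clock: 16.08
position: [462.2, 330.7, 151.9]
ee_rot: [0.959, -0.284, -0.001, 0.006]
contact_force: [-0.6, 0.7, 0.2]
gripper_width: 85.6
```

```bash
python3 - <<'E'
from h import *
s,im=snap('wrist','w12');print(s['clock'],s['position'],tool(s,[461.2,330.2,63],57.2))
E
```

```text
16.075 [462.22457623 330.71843539 151.91581346] [array([-7.83367203e-04, -9.71139989e-05,  8.89197240e-02]), np.float64(-0.24241975070259514)]
```

View pics/w12.png

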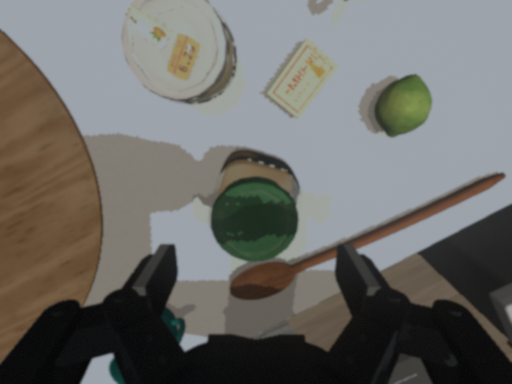

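Emit:
jog_arm(increments=[[0, 0, 0.04, 0], [0, 0, 0.07, 0], [0, 0, 0.088, 0], [0, 0, 0.088, 0]])

```text
clock: 16.62
position: [462.2, 330.8, 64.7]
ee_rot: [0.959, -0.284, -0.0, 0.006]
contact_force: [-0.2, -0.4, 0.3]
gripper_width: 85.3
```

Emit:
jog_arm(increments=[[0, 0, 0, 0], [0, 0, 0, 0], [0, 0, 0, 0], [0, 0, 0, 0]], hand=-1)

```text
clock: 17.12
position: [463.1, 331.7, 67.5]
ee_rot: [0.959, -0.284, 0.001, 0.004]
contact_force: [-2.0, -0.4, 6.1]
gripper_width: 71.5
```

```bash
python3 - <<'E'
from h import *
s,im=snap('wrist','w13');print(s['clock'],s['position'],s['gripper_width'],s['contact_force'])
W=cam('wrist',s);g=im;t=np.linspace(0,6.28,60)
for z,r in ((101,31.5),(0,35)):
    u=proj(W,np.c_[s['position'][0]+r*np.cos(t),s['position'][1]+r*np.sin(t),0*t+z]).astype(int);cv2.polylines(g,[u],True,(0,255,255),1)
cv2.imwrite('pics/w13f.png',g)
print(tool(s,[513.7,-342.1,200],57.2), tool(s,[450,0,200],57.2))
E
```

```text
17.125 [463.14180957 331.71208312  67.51878239] 71.5010187735479 [-1.96571257 -0.40610116  6.1311604 ]
[array([ 0.40929456,  0.53893881, -0.12709466]), np.float64(-0.1419223158824252)] [array([ 0.16981406,  0.28648697, -0.12978939]), np.float64(-0.1419223158824252)]
```

View pics/w13f.png

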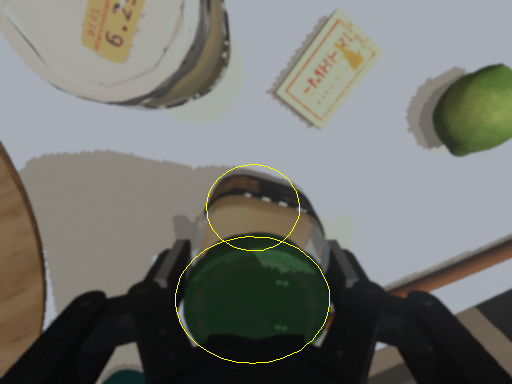

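Emit:
jog_arm(increments=[[0, 0, 0, 0], [0, 0, -0.03, 0], [0, 0, -0.08, 0], [0, 0, -0.13, 0], [0.1, 0.17, -0.14, 0], [0.2, 0.287, -0.14, 0], [0.41, 0.538, -0.14, 0], [0.41, 0.538, -0.14, 0], [0.41, 0.538, -0.14, 0], [0.41, 0.538, -0.14, 0]])

```text
clock: 18.42
position: [486.7, -42.6, 208.1]
ee_rot: [0.959, -0.283, 0.001, 0.003]
contact_force: [1.0, -0.1, -3.0]
gripper_width: 71.6
```

```bash
python3 - <<'E'
from h import *
s=read_state();print(s['clock'],s['position'],s['gripper_width'],tool(s,[513.7,-342.1,205],57.2))
E
```

```text
18.425 [486.66203365 -42.61620221 208.07417043] 71.64282285098047 [array([0.1854713 , 0.23665084, 0.00527485]), np.float64(-0.1287091997536436)]
```

Emit:
jog_arm(increments=[[0.185, 0.236, 0, 0], [0.185, 0.236, 0, 0], [0.185, 0.236, 0, 0], [0.185, 0.236, 0, 0], [0.185, 0.236, 0, 0], [0.185, 0.236, 0, 0], [0.185, 0.236, 0, 0]])

```text
clock: 19.3
position: [513.2, -341.0, 209.7]
ee_rot: [0.959, -0.284, 0.001, 0.003]
contact_force: [-0.7, 0.8, -3.1]
gripper_width: 71.9
```

```bash
python3 - <<'E'
from h import *
s,im=snap('wrist','w14');print(s['clock'],s['position'],s['gripper_width'],tool(s,[513.7,-342.1,74],57.2),s['joints'].round(2))
W=cam('wrist',s);drawcad(im,W,np.load('cad.npy'),0,0,1);cv2.imwrite('pics/w14f.png',im)
E
```

```text
19.3 [ 513.15452869 -340.96728993  209.72098544] 71.93722940885401 [array([ 6.64997641e-04, -9.44674380e-05,  1.35725146e-01]), np.float64(-0.18026862081546824)] [-0.32  0.4  -0.08  0.01 -1.1   1.31]
```

View pics/w14f.png

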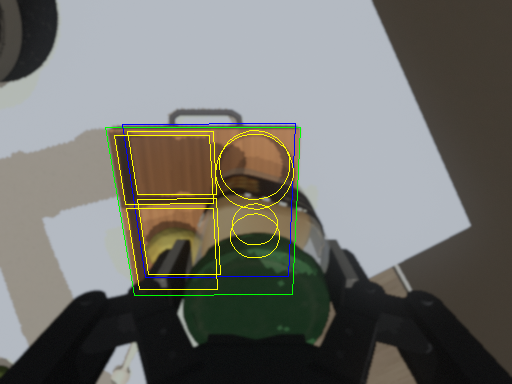

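Emit:
jog_arm(increments=[[0.001, 0, 0.04, 0], [0.001, 0, 0.075, 0], [0.001, 0, 0.105, 0], [0.001, 0, 0.122, 0], [0.001, 0, 0.127, 0], [0.001, 0, 0.127, 0]])

```text
clock: 20.1
position: [514.8, -341.6, 83.8]
ee_rot: [0.959, -0.283, 0.002, 0.003]
contact_force: [0.2, 0.6, -2.9]
gripper_width: 71.6
```

```bash
python3 - <<'E'
from h import *
s,im=snap('wrist','w15');print(s['clock'],s['position'],s['gripper_width'],s['contact_force'],tool(s,[513.7,-342.1,73.5],57.2))
E
```

```text
20.1 [ 514.83583779 -341.6282773    83.81755298] 71.64877141744036 [ 0.15653467  0.56544595 -2.91682794] [array([-0.00074683,  0.00095667,  0.01031948]), np.float64(-0.06600055340226163)]
```

View pics/w15.png

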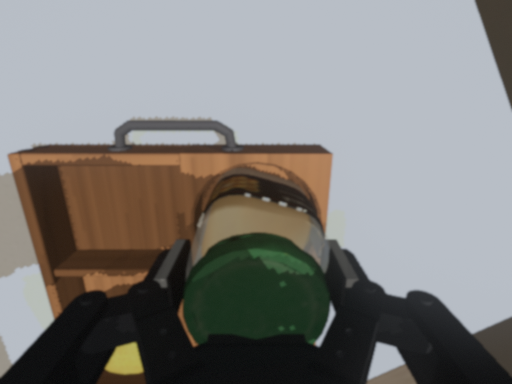

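Honey is entering its well with a gap visible all round. Lower on to the floor, watching the force.

Emit:
jog_arm(increments=[[-0.001, 0.001, 0.004, 0], [-0.001, 0.001, 0.007, 0], [-0.001, 0.001, 0.009, 0], [-0.001, 0.001, 0.009, 0]])

```text
clock: 20.65
position: [513.5, -342.2, 75.0]
ee_rot: [0.959, -0.283, 0.002, 0.003]
contact_force: [-0.1, 0.4, -2.3]
gripper_width: 71.6
```

Emit:
jog_arm(increments=[[0, 0, 0.001, 0], [0, 0, 0.002, 0], [0, 0, 0.003, 0], [0, 0, 0.003, 0]])

```text
clock: 21.15
position: [514.1, -342.5, 73.7]
ee_rot: [0.959, -0.283, 0.003, 0.004]
contact_force: [-1.2, 2.4, 5.7]
gripper_width: 71.2
```

Emit:
jog_arm(increments=[[0, 0, 0, 0], [0, 0, 0, 0], [0, 0, 0, 0]], hand=1)

```text
clock: 21.52
position: [514.1, -342.5, 73.6]
ee_rot: [0.959, -0.283, 0.003, 0.004]
contact_force: [-0.0, -0.1, 0.4]
gripper_width: 85.5
```

Emit:
jog_arm(increments=[[0, 0, -0.02, 0], [0, 0, -0.06, 0], [0, 0, -0.12, 0], [0, 0, -0.16, 0], [0, 0, -0.16, 0]])

```text
clock: 22.15
position: [515.4, -342.0, 238.1]
ee_rot: [0.959, -0.283, 0.007, 0.004]
contact_force: [0.1, 0.2, -0.3]
gripper_width: 85.3
```

```bash
python3 - <<'E'
from h import *
s,im=snap('wrist','w16');print(s['clock'],s['position'],s['gripper_width'],s['joints'].round(2))
W=cam('wrist',s);p=np.load('cad.npy');t=np.linspace(0,6.28,60)
for cc,rs in (((-54,22.5,6),((112,20),(6,22.5))),((-54,-56,6),((107,31.5),(6,35)))):
  c=cw(np.array([cc]),*p)[0]
  for z,r in rs:
    u=proj(W,np.c_[c[0]+r*np.cos(t),c[1]+r*np.sin(t),0*t+z]).astype(int);cv2.polylines(im,[u],True,(0,255,255),1)
cv2.imwrite('pics/w16f.png',im)
print(tool(s,[575,150,220],37))
E
```

```text
22.15 [ 515.37654987 -342.04228164  238.08361651] 85.2782296075536 [-0.32  0.37 -0.04  0.01 -1.14  1.32]
[array([-0.21685356, -0.44586952,  0.01274698]), np.float64(20.17457965178363)]
```

View pics/w16f.png

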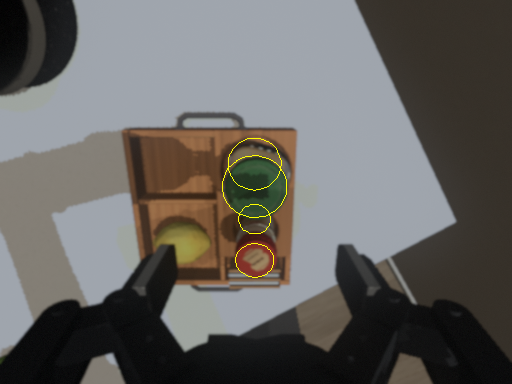

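Honey at (255,187) matches its prediction, and so does the shaker. Now the jug.

Emit:
jog_arm(increments=[[-0.217, -0.446, 0.01, 20], [-0.217, -0.446, 0.01, 20], [-0.217, -0.446, 0.01, 20], [-0.217, -0.446, 0.01, 20], [-0.217, -0.446, 0.01, 20], [-0.217, -0.446, 0.01, 20], [-0.217, -0.446, 0.01, 20], [-0.217, -0.446, 0.01, 20], [-0.217, -0.446, 0.01, 20], [-0.217, -0.446, 0.01, 20]])

```text
clock: 23.45
position: [573.1, 151.0, 219.3]
ee_rot: [0.896, -0.445, 0.004, 0.004]
contact_force: [-0.2, -0.3, -0.8]
gripper_width: 85.5
```

```bash
python3 - <<'E'
from h import *
s,im=snap('wrist','w17');print(s['clock'],s['position'],s['gripper_width'],s['joints'].round(2),s['joint_vel'].round(2))
np.savez('w17.npz',q=s['ee_rot'],p=s['position'])
cv2.imwrite('pics/w17c.png',cv2.resize(im[100:280,160:360],None,fx=3.3,fy=3.3,interpolation=cv2.INTER_CUBIC))
E
```

```text
23.45 [573.12351794 150.95274962 219.27864758] 85.502091218807 [ 0.54  0.35 -0.12  0.01 -1.1   0.11] [-0.03 -0.02 -0.    0.   -0.    0.  ]
```

View pics/w17c.png

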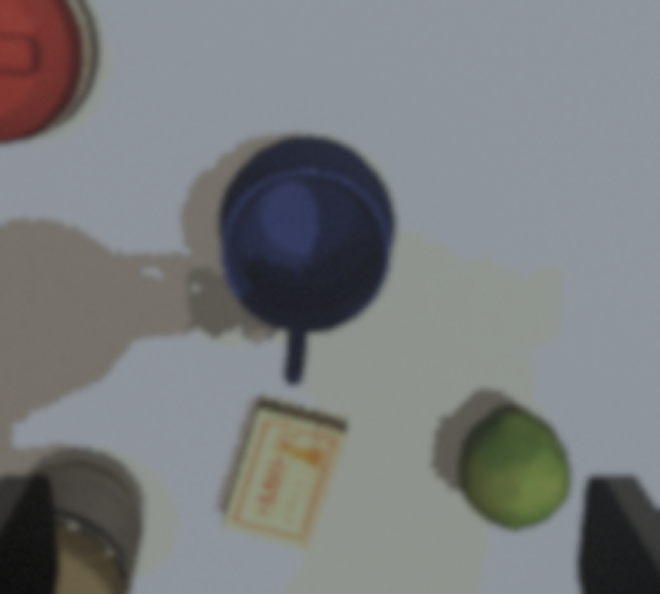

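View pics/w17.png

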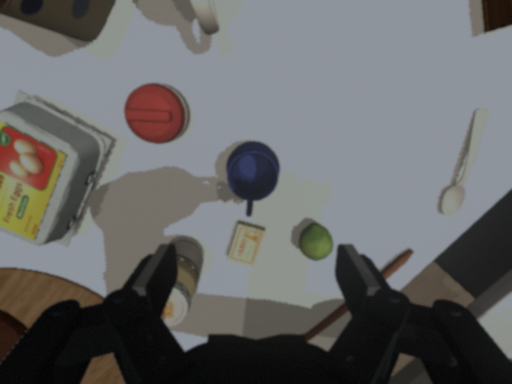

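```bash
python3 - <<'E'
from h import *
s=read_state();W=cam('wrist',s)
f=lambda u,v:(160+u/3.3-.5,100+v/3.3-.5)
P=ray(W,f(306,248),70)[0];Q=ray(W,f(293,374),67)[0];print(P,Q,np.linalg.norm(P-Q))
L=ray(W,f(222,245),70)[0];Rr=ray(W,f(390,245),70)[0];print('rim w',np.linalg.norm(L-Rr))
d=P-Q;yj=np.degrees(np.arctan2(d[1],d[0]));print('jug y yaw',yj,'jaw yaw',yj+90)
print(tool(s,[P[0],P[1],130],yj+90),tool(s,[P[0],P[1],53],yj+90))
t=np.linspace(0,6.28,60);g=cv2.imread('pics/w17.png')
for z,r in ((70,26),(30,31)):
    u=proj(W,np.c_[P[0]+r*np.cos(t),P[1]+r*np.sin(t),0*t+z]).astype(int);cv2.polylines(g,[u],True,(0,255,255),1)
cv2.imwrite('pics/w17f.png',cv2.resize(g[100:280,160:360],None,fx=3.3,fy=3.3,interpolation=cv2.INTER_CUBIC))
E
```

```text
[578.5254989  145.68072344  70.        ] [555.70287754 183.30210913  67.        ] 44.104883032401894
rim w 52.35963748558881
jug y yaw -58.757342399536874 jaw yaw 31.242657600463126
[array([ 0.00577521, -0.00178108,  0.08980687]), np.float64(5.87450593037255)] [array([ 0.00493287, -0.00203067,  0.16680185]), np.float64(5.87450593037255)]
```

View pics/w17f.png

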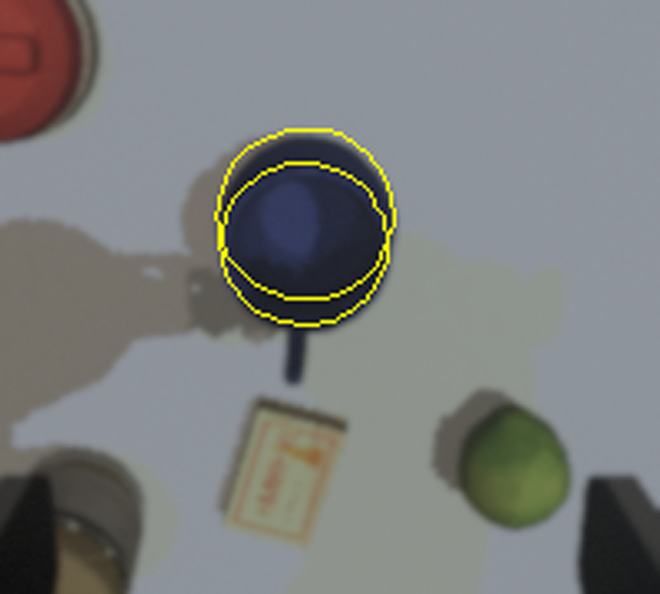

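Emit:
jog_arm(increments=[[0.005, -0.002, 0.05, 5.8], [0.005, -0.002, 0.1, 5.8], [0.005, -0.002, 0.1, 5.8], [0.005, -0.002, 0.1, 5.8]])

```text
clock: 24.0
position: [579.6, 145.8, 121.7]
ee_rot: [0.872, -0.49, 0.005, 0.003]
contact_force: [0.5, 0.0, 0.4]
gripper_width: 84.9
```

```bash
python3 - <<'E'
from h import *
s,im=snap('wrist','w18');print(s['clock'],s['position'],s['joints'].round(2),tool(s,[578.5,145.7,53],31.2))
W=cam('wrist',s);t=np.linspace(0,6.28,60)
for z,r in ((70,26),(30,31)):
    u=proj(W,np.c_[578.5+r*np.cos(t),145.7+r*np.sin(t),0*t+z]).astype(int);cv2.polylines(im,[u],True,(0,255,255),1)
cv2.imwrite('pics/w18f.png',im)
E
```

```text
24.0 [579.62387351 145.83543841 121.70987631] [ 0.52  0.45 -0.24  0.02 -0.88  0.01] [array([-0.00131032,  0.00107417,  0.06869831]), np.float64(0.08899596830528367)]
```

View pics/w18f.png

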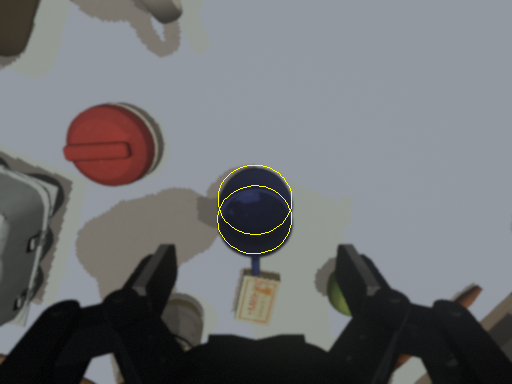

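Emit:
jog_arm(increments=[[-0.001, 0.001, 0.035, 0], [-0.001, 0.001, 0.06, 0], [-0.001, 0.001, 0.069, 0], [-0.001, 0.001, 0.069, 0]])

```text
clock: 24.55
position: [579.9, 146.3, 54.6]
ee_rot: [0.872, -0.49, 0.006, 0.001]
contact_force: [-0.0, -0.1, 0.4]
gripper_width: 85.3
```

Emit:
jog_arm(increments=[[0, 0, 0, 0], [0, 0, 0, 0], [0, 0, 0, 0], [0, 0, 0, 0], [0, 0, 0, 0]], hand=-1)

```text
clock: 25.18
position: [580.9, 146.7, 57.0]
ee_rot: [0.872, -0.49, 0.008, 0.0]
contact_force: [-2.2, 0.1, 6.9]
gripper_width: 55.2
```

```bash
python3 - <<'E'
from h import *
s,im=snap('wrist','w19');print(s['clock'],s['position'],s['gripper_width'],s['contact_force'],s['joints'].round(2))
T=R.from_quat(s['ee_rot']).as_matrix();print('yaw',np.degrees(np.arctan2(T[1,1],T[0,1])))
p=np.load('cad.npy');c=cw(np.array([[34,-59,0.]]),*p)[0];print(c)
print(tool(s,[c[0],c[1],200],-32.8))
E
```

```text
25.175 [580.89640812 146.70406763  57.00805967] 55.16546241612053 [-2.16664619  0.05802637  6.94876294] [ 0.52  0.53 -0.3   0.02 -0.73  0.01]
yaw -148.6294880172247
[ 563.95451653 -269.73765098    0.        ]
[array([ 0.34864229,  0.23021091, -0.14003185]), np.float64(64.17051198277528)]
```

View pics/w19.png

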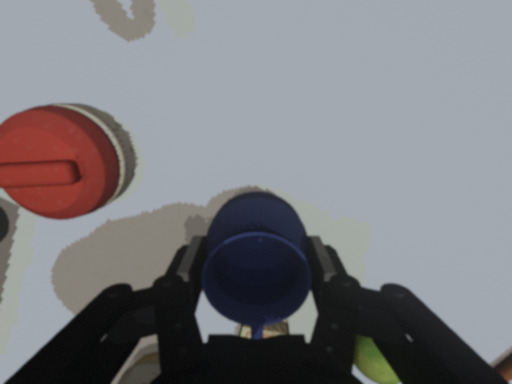

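Emit:
jog_arm(increments=[[0, 0, -0.03, 0], [0, 0, -0.08, 0], [0.02, 0.01, -0.12, 5], [0.349, 0.23, -0.135, 64], [0.349, 0.23, -0.135, 64], [0.349, 0.23, -0.135, 64], [0.349, 0.23, -0.135, 64], [0.349, 0.23, -0.135, 64], [0.349, 0.23, -0.135, 64], [0.349, 0.23, -0.135, 64]])

```text
clock: 26.48
position: [563.4, -273.1, 194.8]
ee_rot: [-0.478, 0.878, -0.006, 0.004]
contact_force: [0.0, 1.0, -2.3]
gripper_width: 55.0
```

Emit:
jog_arm(increments=[[0, 0, 0, 0]])

```text
clock: 26.6
position: [562.7, -274.1, 194.5]
ee_rot: [-0.477, 0.879, -0.006, 0.004]
contact_force: [-1.1, 0.6, -3.0]
gripper_width: 55.2
```

```bash
python3 - <<'E'
from h import *
s,im=snap('wrist','w20');print(s['clock'],s['position'],s['gripper_width'],s['contact_force'],s['joints'].round(2))
W=cam('wrist',s);T=R.from_quat(s['ee_rot']).as_matrix();print('yaw',np.degrees(np.arctan2(T[1,1],T[0,1])))
p=np.load('cad.npy');c=cw(np.array([[34,-59,0.]]),*p)[0]
print(tool(s,[c[0],c[1],63],-32.8))
t=np.linspace(0,6.28,60);g=im.copy()
for z,r in ((13,26),(-27,31)):
    u=proj(W,np.c_[r*np.cos(t),r*np.sin(t),0*t-z]@T.T+s['position']).astype(int);cv2.polylines(g,[u],True,(0,255,255),1)
drawcad(g,W,p,0,0,1)
cv2.imwrite('pics/w20f.png',g)
E
```

```text
26.6 [ 562.7263394  -274.14674951  194.51171953] 55.20725729672431 [-1.0668032   0.59980578 -3.00246921] [-0.19  0.42 -0.08  0.01 -1.06 -0.39]
yaw 147.00115617427107
[array([-0.00424949,  0.00321286,  0.13148346]), np.float64(-0.1988438257289431)]
```

View pics/w20f.png

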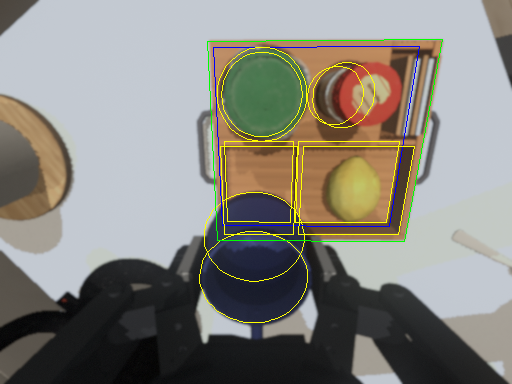

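View pics/w20.png

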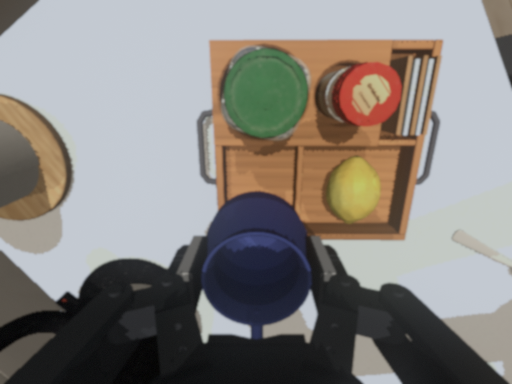

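The jug hangs upright over its compartment. A black kettle shows at lower left (110,280), so I check its clearance to the fingers before going down.

```bash
python3 - <<'E'
from h import *
D=cam('side');C=cam('scene')
print('kettle base front',ray(D,[(165,158),(142,150),(185,150)],0))
print('top',ray(D,[(157,100),(140,103),(176,103)],200))
s,im=snap('scene','s20');cv2.imwrite('pics/s20c.png',cv2.resize(im[60:260,60:330],None,fx=2.9,fy=2.9,interpolation=cv2.INTER_CUBIC))
s,im=snap('side','d20');cv2.imwrite('pics/d20c.png',cv2.resize(im[40:240,90:340],None,fx=3,fy=3,interpolation=cv2.INTER_CUBIC))
E
```

```text
kettle base front [[ 812.39582646 -163.75185222    0.        ]
 [ 906.43057302 -219.19681656    0.        ]
 [ 741.53390418 -213.32792893    0.        ]]
top [[ 822.34203881 -239.28653732  200.        ]
 [ 878.83911504 -218.97381923  200.        ]
 [ 753.00522286 -215.24302896  200.        ]]
```

View pics/s20c.png

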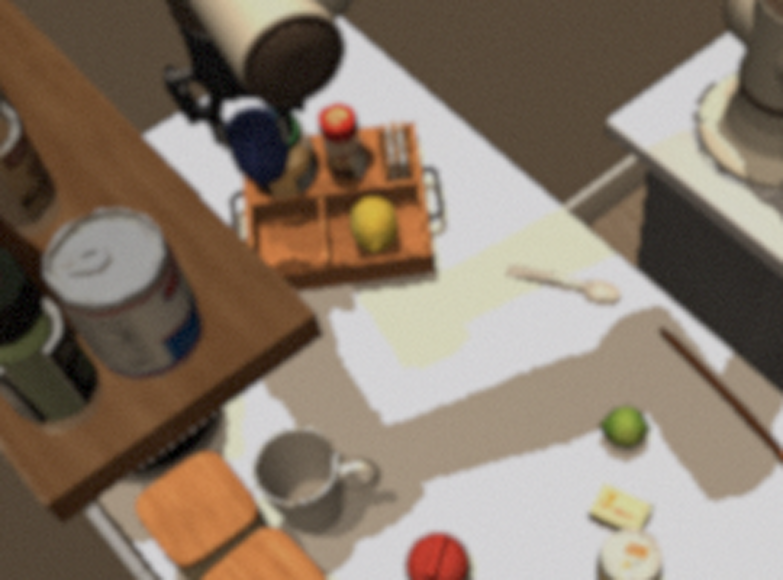

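View pics/d20c.png

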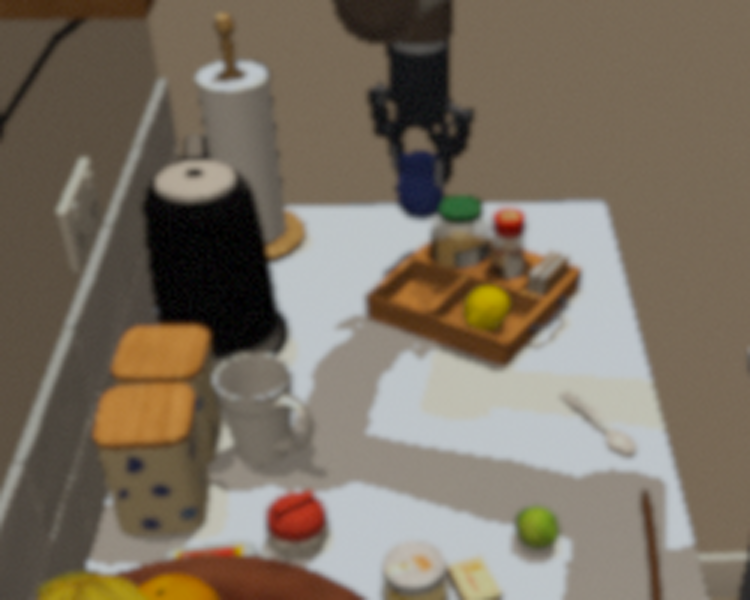

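The kettle is at x > 740, over 100 mm clear of the fingers. Descend.

Emit:
jog_arm(increments=[[-0.004, 0.003, 0.03, 0], [-0.004, 0.003, 0.07, 0], [-0.004, 0.003, 0.1, 0], [-0.004, 0.003, 0.118, 0], [-0.004, 0.003, 0.121, 0], [-0.004, 0.003, 0.121, 0]])

```text
clock: 27.5
position: [565.3, -267.6, 74.7]
ee_rot: [-0.479, 0.878, -0.007, 0.004]
contact_force: [-0.1, -0.7, -1.5]
gripper_width: 55.8
```

```bash
python3 - <<'E'
from h import *
s,im=snap('wrist','w21');print(s['clock'],s['position'],s['gripper_width'],s['contact_force'],s['joints'].round(2))
p=np.load('cad.npy');c=cw(np.array([[34,-59,0.]]),*p)[0]
print(tool(s,[c[0],c[1],63],-32.8))
E
```

```text
27.5 [ 565.31438619 -267.64318145   74.69291572] 55.84288144529426 [-0.09296012 -0.72725007 -1.53889238] [-0.18  0.54 -0.21  0.01 -0.8  -0.39]
[array([0.00251217, 0.00019676, 0.01168805]), np.float64(0.05126128785616402)]
```

View pics/w21.png

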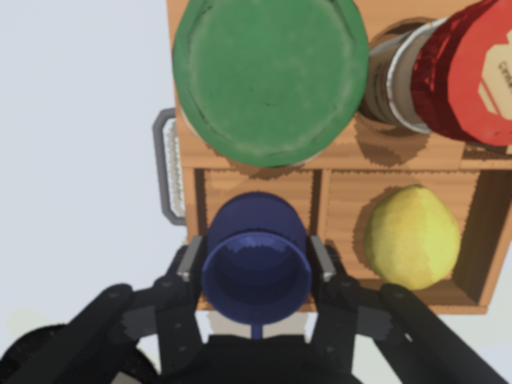

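Emit:
jog_arm(increments=[[0.002, 0, 0.004, 0], [0.002, 0, 0.008, 0], [0.002, 0, 0.01, 0], [0.002, 0, 0.01, 0]])

```text
clock: 28.05
position: [564.3, -269.6, 64.8]
ee_rot: [-0.479, 0.878, -0.007, 0.004]
contact_force: [0.2, -0.1, -2.2]
gripper_width: 55.1
```

Emit:
jog_arm(increments=[[0, 0, 0.001, 0], [0, 0, 0.002, 0], [0, 0, 0.003, 0], [0, 0, 0.003, 0]])

```text
clock: 28.55
position: [564.6, -269.5, 63.2]
ee_rot: [-0.479, 0.878, -0.007, 0.005]
contact_force: [-2.4, 3.0, 4.9]
gripper_width: 55.4
```

Emit:
jog_arm(increments=[[0, 0, 0, 0], [0, 0, 0, 0], [0, 0, 0, 0]], hand=0.7)

```text
clock: 28.92
position: [564.7, -269.6, 63.1]
ee_rot: [-0.479, 0.878, -0.007, 0.005]
contact_force: [0.6, -0.1, 0.1]
gripper_width: 72.4
```

Emit:
jog_arm(increments=[[0, 0, -0.03, 0], [0, 0, -0.08, 0], [0, 0, -0.14, 0], [-0.03, 0, -0.17, 0], [-0.07, 0, -0.18, 0], [-0.07, 0, -0.18, 0]])

```text
clock: 29.68
position: [601.4, -207.6, 244.3]
ee_rot: [-0.48, 0.877, -0.008, 0.006]
contact_force: [-1.0, -0.1, 0.3]
gripper_width: 72.7
```

```bash
python3 - <<'E'
from h import *
s,im=snap('wrist','w22');print(s['clock'],s['position'],s['gripper_width'],s['joint_vel'].round(2))
W=cam('wrist',s);p=np.load('cad.npy');t=np.linspace(0,6.28,60);g=im.copy()
for cc,rs in (((-54,22.5,6),((112,20),(6,22.5))),((-54,-56,6),((107,31.5),(6,35))),((34,-59,6),((76,26),(36,31)))):
  c=cw(np.array([cc]),*p)[0]
  for z,r in rs:
    u=proj(W,np.c_[c[0]+r*np.cos(t),c[1]+r*np.sin(t),0*t+z]).astype(int);cv2.polylines(g,[u],True,(0,255,255),1)
a=np.hstack([im[0:300,130:450],g[0:300,130:450]]);cv2.imwrite('pics/w22f.png',cv2.resize(a,(800,375),interpolation=cv2.INTER_CUBIC))
s,im=snap('scene','s22')
s,im2=snap('side','d22')
b=np.hstack([cv2.resize(im[60:270,110:330],(400,380)),cv2.resize(im2[90:290,160:340],(400,444))[:380]]);cv2.imwrite('pics/sd22.png',b)
E
```

```text
29.675 [ 601.41265304 -207.59167943  244.29442794] 72.68860799272379 [-0.04  0.01 -0.05 -0.   -0.    0.01]
```

View pics/w22f.png

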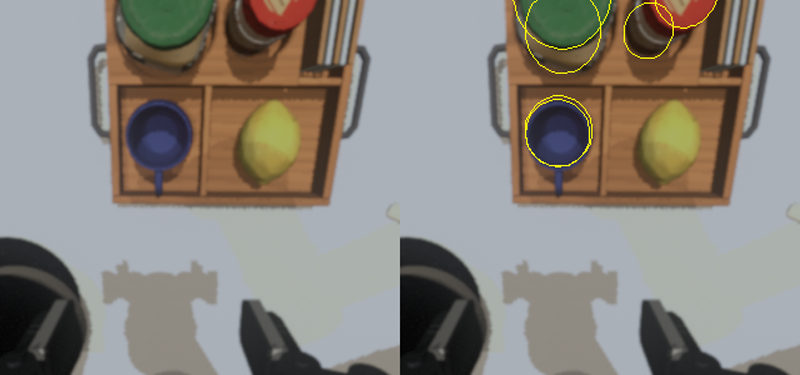

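View pics/sd22.png

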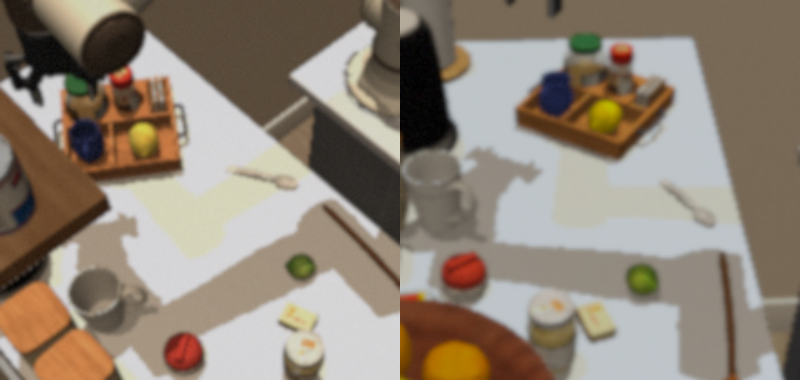

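All four items are in place, upright and close to the predicted outlines. The mustard jar and lime are undisturbed and the gripper is clear, so I hand the job in.

```bash
python3 -c "
from bench import *
print(job_done()); print(read_state()['clock'])"
```

```text
the job is handed in; nothing more can be done
None
the job is handed in; nothing more can be done
```

The caddy is packed and handed in at about 30 s of the 115 s allowed. I placed the lemon, shaker, honey jar and jug in that order. The three upright items were lowered until the wrist force showed contact with the caddy floor, then released.

**Last checks:**
- **Shaker, honey jar and jug:** in the wrist views each matched its predicted outline. The jug was about 1–2 mm off towards its handle. All three looked upright in the final views.
- **Lemon:** it measured at caddy (43, 43) mm right after I placed it, against a compartment centre of (44, 42). The final views show it still there.
- **Mustard jar and lime:** the last scene and side pictures show both standing undisturbed. I judged this by eye and did not measure it.
- **Gripper:** it was open and clear of everything when I handed in.

The one disagreement was in finding the caddy. My first estimate from the two fixed cameras differed from the wrist-camera fit by about 12 mm. One corner I had picked was hidden by the shelf. I used the wrist fit, which held to about 1–2 mm from the opposite camera direction. Drawn on the scene picture, it still sat about 3 mm off.

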